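# Sort the desk supplies into their trays

## Task

Please sort the five loose supplies into their trays: the two rolls of paper tape go in the blue tray and the eraser and the pencil sharpener in the ochre yellow tray, one thing to a compartment (either one), and the pocket tape measure goes in the small dark tray. Each should end up lying flat on its tray's floor (the tape measure standing upright as it does now), let go and at rest. Leave the mug and the stapler that stand just behind the trays where they are.

Things in the scene. Friction and masses are not known exactly. Their poses are not given: they have to be found in the camera images.
- tape_roll_0_mid (a point): Pink roll of paper tape lying flat, outside diameter 52 mm, 18 mm high. The point is its centre, half-way up; z up.
- tape_roll_1_mid (a point): Green roll of paper tape lying flat, outside diameter 49 mm, 12 mm high. The point is its centre, half-way up; z up.
- eraser_mid (a point): White eraser in a dark blue sleeve, lying flat, 18 mm (its x) by 43 mm (its y) by 12 mm high. The point is its centre, half-way up; z up.
- sharpener_mid (a point): Small brass-coloured pencil sharpener with a steel blade on top, 15 mm (its x) by 25 mm (its y), 11 mm high (13 mm with the screw). The point is the centre of its block, about half-way up, 6 mm over its underside; z up.
- measuring_tape_mid (a point): Black pocket tape measure standing upright on its narrow base, with an orange-brown disc on its side: case 26 mm thick (its x), 58 mm long (its y), 56 mm high; a small hook end sticks out 14 mm further at one end, low down. The point is the centre of the case, half-way up; z up.
- tray_blue: Blue two-compartment tray, for the rolls of tape. Fixed to the desk. 108 mm (its x) by 192 mm (its y), 16 mm high, walls and floor 4 mm thick; a wall across the middle makes two equal open compartments, each 100 mm (x) by 92 mm (y) inside, centred at y = +48 mm and y = -48 mm of the tray's frame. Origin: centre of its underside, on the desk top; z up; a small brass card holder sits on its -x face. Yawed up to 0.12 rad.
- tray_ochre: Ochre yellow two-compartment tray, for the eraser and the sharpener. Fixed to the desk. 108 mm (its x) by 192 mm (its y), 16 mm high, walls and floor 4 mm thick; a wall across the middle makes two equal open compartments, each 100 mm (x) by 92 mm (y) inside, centred at y = +48 mm and y = -48 mm of the tray's frame. Origin: centre of its underside, on the desk top; z up; a small brass card holder sits on its -x face. Yawed up to 0.12 rad.
- tray_dark: Small dark grey tray with one compartment, for the tape measure. Fixed to the desk. 108 mm (its x) by 118 mm (its y), 16 mm high, walls and floor 4 mm thick; inside 100 by 110 mm. Origin: centre of its underside, on the desk top; z up; a small brass card holder sits on its -x face. Yawed up to 0.12 rad.
- mug: Cream mug with a handle, 80 mm across, 79 mm high, loose, behind the trays; a bystander. Origin: about the centre of its underside.
- stapler: Stapler with a terracotta arm on a dark base, 34 by 135 mm, 46 mm high, loose, behind the trays; a bystander. Origin: centre of its underside.

How it is judged:
By the outcome, as a careful person would: the job done as asked, in the order asked, and still so for the second after the job is handed in, with the robot touching nothing.
It also fails if it takes over 115 s, if anything falls off the work surface, if the arm or the gripper's body presses on something with over 40 N, if the wrist force passes 120 N, or if a joint passes its speed limit or range.

## Robot

A 6-joint arm with a two-finger parallel gripper is mounted at the origin on a cart in front of the work surface, level with it; the furniture and walls round the work are solid. World frame = base frame: x ahead of the robot, y to its left, z up, the work surface at z = 0. Lengths are in m, angles in rad, forces in N, time in s.
With the tool pointing down it reaches from about 0.35 to 0.775 m from the base axis. Payload 7.3 kg.
Tool frame: the origin (TCP) lies midway between the tips of the shut fingers; the grasp point (between the pads) lies 19 mm behind it (arm.tcp_to_grasp is the distance from the TCP to the grasp point, in m); z points along the fingers, y is the line along which they close (so a half turn about z gives the same grasp; the last joint's range is limited). The gripper opens to 92 mm and grips with 3 to 60 N. Pads are 19 mm wide; open, the fingers measure 130 mm over their backs; the gripper's body (75 mm by 190 mm) begins 47 mm behind the grasp point.
Start: joints at [-1.278, 0.342, 1.524, -0, 1.275, -0.146], TCP at [0.223, -0.475, 0.203] pointing down, gripper open.
Joint ranges: [-2.53, 2.53], [-0.77, 2.02], [0.04, 2.7], [-1, 4.14], [0.28, 2.66], [-3.11, 3.11]. Speed limits (rad/s): [2.57, 2.57, 3.14, 3.14, 3.14, 3.14].

## Interface

Orientations are given as a unit quaternion [w, x, y, z].
In Python, from plant import monitor, snapshot, camera_params, order, arm gives the robot as it stands.
- The arm moves only by the shell command python3 -m jog 'ROWS' [FORCE]. ROWS is JSON, a list of rows, each an object of numbers: "dx", "dy", "dz": the shift along the world's x, y, z normalised to -1 to 1, where 1 is 0.075 m; "wx", "wy", "wz": the turn, a rotation vector about the world's x, y, z normalised to -1 to 1, where 1 is 5 degrees; "fingers": the opening, from 0 (shut) to 1 (fully open). A call has exactly 10 rows; each row shifts and turns the commanded pose from where the row before left it; what a row does not reach is not made up. A row lasts 1/12 s, in which the tool goes at most 41.7 mm and 7.16 degrees, less where a joint would pass 70% of its speed; a pose out of reach is approached as far as the arm can. A call with a number of a shift or a turn outside -1 to 1 is refused whole. A call with a gripper value outside its range is refused whole. The fingers move at their own pace and stop on an object; FORCE is the grip in N (left out, the last holds). Time passes only in rows, so rows that do not move let the fingers close, or fill a call up. It gives the time, the measured TCP pose, the force, the opening and the grip force at its end, in the units of the state.
- monitor.observe(): the state, without advancing time (a new reading comes with each control period).
- snapshot(name): name is "scene" or "top"; returns the picture (384x512x3 uint8, red, green, blue); there is no depth.
- camera_params(name): a dict with "fx", "fy", "cx", "cy" (pixels), "pose" (4x4, takes a point from camera to world coordinates). Camera axes: x right, y down, z forward; pixel columns grow to the right and rows downward; lengths in m; the calibration is good to about 2 mm. A picture is of the moment at which its call begins. camera_params takes no time and is no camera call.
- order.sign_off(): hands the job in; it is judged then, once.
The state is a dict: "time_s": time; "joints": joint angles; "dq": joint speeds; "tau": joint torques, N m; "eef_pos": TCP position; "tool_rot": TCP orientation; "ft_force": force on the tool from outside, world axes, zero at the start; "torque": the same for the moment, N m; "width": finger opening in m; "finger_force": force on a finger pad.
Only numpy, scipy, OpenCV 4.12 (cv2) and the standard library are available. Lean on these libraries where they do the work, as an engineer would, in place of code of your own. Each camera call takes 0.05 s, during which the arm holds its last target. There are 200 camera calls.

## Working session

There is one attempt and no reset: what is moved stays moved. The work goes in short steps, Python scripts to look and compute and a shell command to move; the robot and the scene stay as the last step left them, time stands still between calls to the robot, and variables do not carry over. Pictures are saved under pics/ and viewed, at most 14 in all, crops included, and the job is handed in when it is done.

```bash
mkdir -p pics; ls; python3 - <<'E'
from plant import monitor,snapshot,camera_params,arm
import cv2,numpy as np
for n in("scene","top"):
    im=snapshot(n); cv2.imwrite(f"pics/{n}0.png",cv2.resize(im[:,:,::-1],(800,600),interpolation=cv2.INTER_CUBIC))
    c=camera_params(n);print(n,c["fx"],c["fy"],c["cx"],c["cy"],np.round(c["pose"],4).tolist())
print(monitor.observe())
E
```

```text
pics
scene 409.2779435064829 409.2779435064829 255.50284441236607 193.15463296029537 [[0.435, -0.3757, 0.8183, -0.4054], [-0.9004, -0.1793, 0.3964, -0.5453], [-0.0022, -0.9092, -0.4163, 0.5786], [0.0, 0.0, 0.0, 1.0]]
top 363.3844163212589 363.3844163212589 250.58162024128933 195.47872881036807 [[0.0105, -0.9916, 0.1286, 0.4524], [-0.9999, -0.0106, 0.0002, -0.0748], [0.0011, -0.1286, -0.9917, 1.1777], [0.0, 0.0, 0.0, 1.0]]
{'time_s': 0.1, 'joints': array([-1.27793682e+00,  3.42634958e-01,  1.52493518e+00, -1.20258549e-05,
        1.27539946e+00, -1.46003322e-01]), 'dq': array([-0.00050277,  0.00015139, -0.0008643 ,  0.00085284,  0.00049559,
        0.0015177 ]), 'tau': array([ 1.35377450e-03, -4.32001340e+01, -2.44696140e+01,  7.19775539e-02,
        5.25939942e-02, -3.10624819e-05]), 'eef_pos': array([ 0.2229755 , -0.47485223,  0.20261909]), 'tool_rot': array([-6.86194189e-04,  9.76020761e-01,  2.17676366e-01, -5.62435003e-05]), 'ft_force': array([-0.75656588,  0.33192955, -0.06869154]), 'torque': array([0.00518352, 0.01472173, 0.03221889]), 'finger_force': 0.0, 'width': 0.09184168528597446}
```

View pics/top0.png

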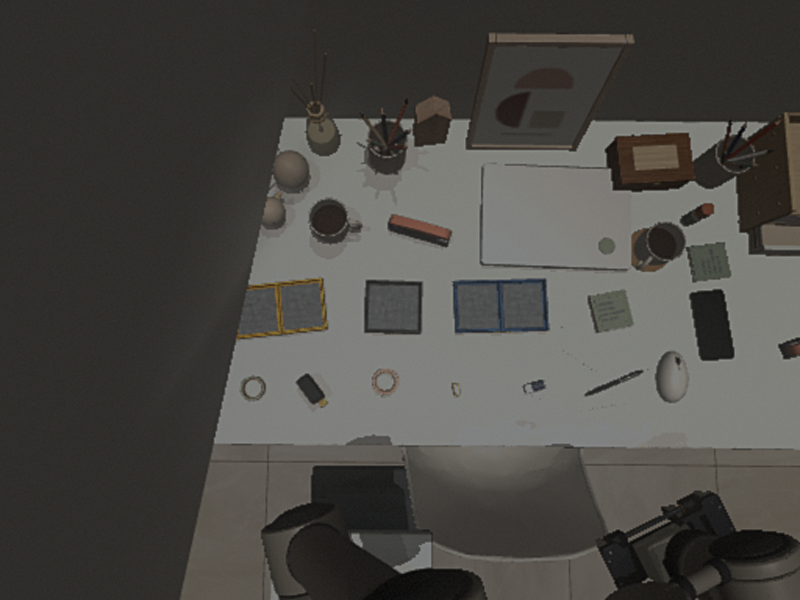

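View pics/scene0.png

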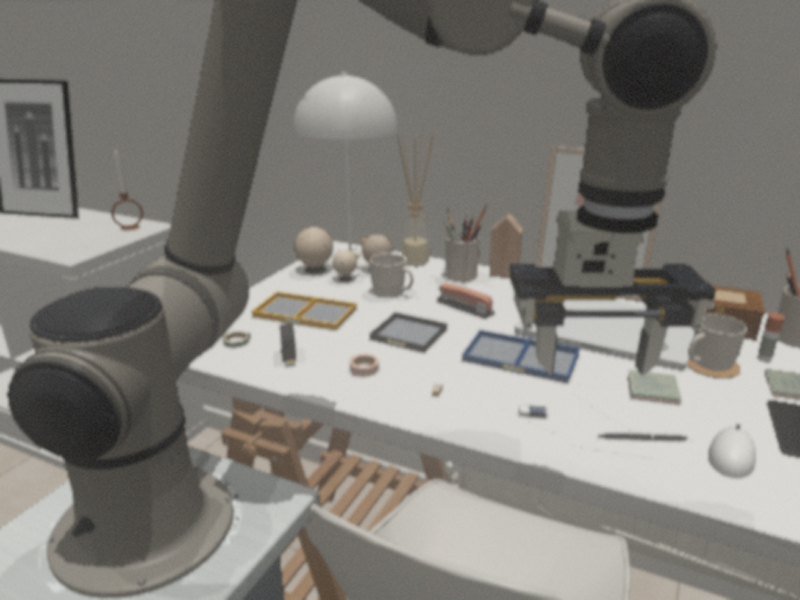

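The top view shows, in the 800x600 picture, the green roll (253,388), tape measure (312,389), pink roll (385,381), sharpener (456,390) and eraser (535,387). The trays are ochre (282,308), dark (393,307) and blue (501,305). Next I'll take enlarged crops.

```bash
cat > h.py <<'E'
import numpy as np,cv2
from plant import snapshot,camera_params,monitor
def ray(n,u,v,z):
    c=camera_params(n);P=np.array(c["pose"])
    d=P[:3,:3]@[(u-c["cx"])/c["fx"],(v-c["cy"])/c["fy"],1];o=P[:3,3]
    return (o+d*(z-o[2])/d[2])[:2]
def crop(n,x0,y0,w,h,s,out,im=None):
    im=snapshot(n) if im is None else im
    c=cv2.resize(im[y0:y0+h,x0:x0+w,::-1],(w*s,h*s),interpolation=cv2.INTER_CUBIC)
    c=cv2.convertScaleAbs(c,alpha=1.6)
    for i in range(0,w,10): cv2.line(c,(i*s,0),(i*s,8 if i%50 else 16),(0,0,255),1)
    for j in range(0,h,10): cv2.line(c,(0,j*s),(8 if j%50 else 16,j*s),(0,0,255),1)
    cv2.imwrite("pics/"+out,c)
E
python3 - <<'E'
from h import *
im=snapshot("top")
crop("top",150,170,114,96,7,"a.png",im) ; crop("top",250,170,114,96,7,"b.png",im)
E
```

```text
(no output)
```

View pics/a.png

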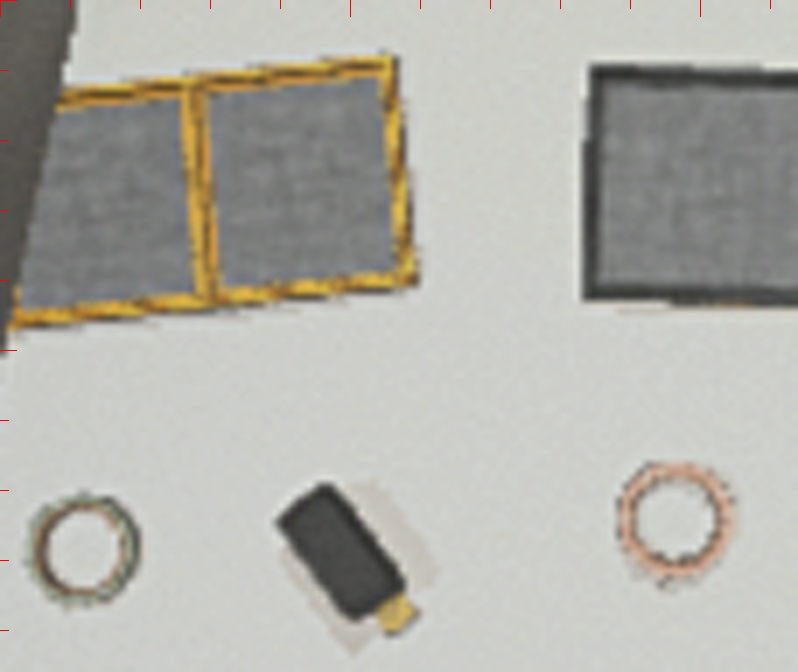

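View pics/b.png

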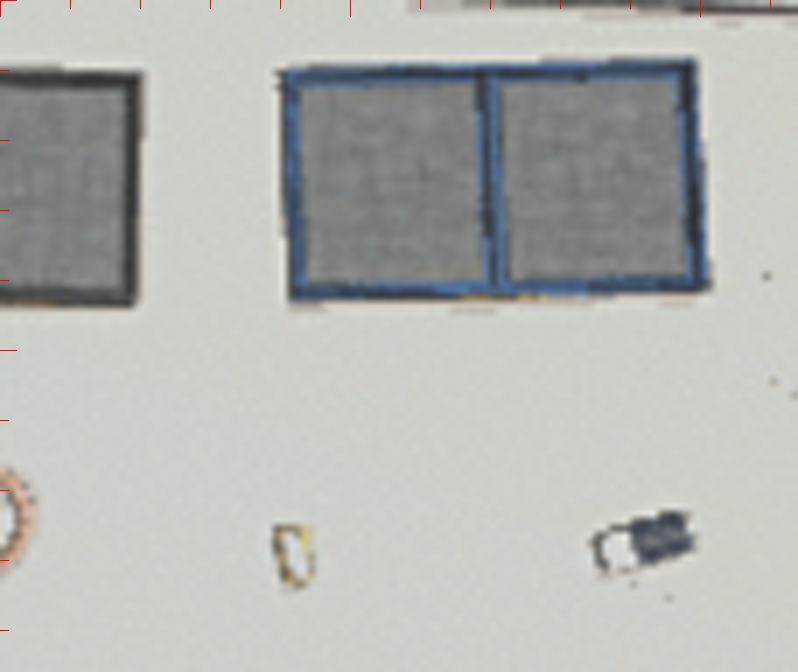

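The crops show these pixel positions. In crop a: green (84,549), pink (677,520), tape measure top (341,552) with its hook at (396,613), and the ochre right compartment at (302,183). In crop b: sharpener (294,555), eraser (644,541), and the blue compartment centres at about (392,183) and (597,180).

```bash
cat > p.py <<'E'
from h import *
A=lambda x,y:((x+.5)/7-.5+150,(y+.5)/7-.5+170)
B=lambda x,y:((x+.5)/7-.5+250,(y+.5)/7-.5+170)
def q(l,p,z):
    r=ray("top",*p,z);print(l,r.round(4),"r",np.hypot(*r).round(3));return r
q("green",A(84,549),.009);q("pink",A(677,520),.012)
def ax(l,p1,p2,z):
    a,b=q(l+"1",p1,z),q(l+"2",p2,z);d=b-a;print(l,"dir deg",np.degrees(np.arctan2(d[1],d[0])).round(1),"len",np.hypot(*d).round(4))
q("measure",A(341,552),.054);ax("measure",A(301,502),A(380,603),.054)
q("sharp",B(294,555),.01);ax("sharp",B(291,525),B(300,583),.01)
q("eras",B(644,541),.01);ax("eras",B(597,551),B(692,531),.01)
q("ochR",A(302,183),.006)
ax("ochre -y wall/x",A(417,284),A(396,58),.016);ax("ochre front",A(417,284),A(14,325),.016)
ax("ochre mid",A(208,297),A(191,80),.016)
ax("dark diag",A(583,300),B(141,73),.016);ax("dark diag2",A(591,68),B(136,304),.016);ax("dark front",B(136,304),A(583,300),.016)
ax("blue diag",B(292,299),B(695,60),.016);ax("blue diag2",B(281,72),B(709,289),.016);ax("blue front",B(709,289),B(292,299),.016)
ax("blue compL/R",B(392,183),B(597,180),.006)
E
python3 p.py
```

```text
green [0.4324 0.2069] r 0.479
pink [ 0.4483 -0.0626] r 0.453
measure [0.4331 0.0837] r 0.441
measure1 [0.4546 0.1019] r 0.466
measure2 [0.4112 0.0661] r 0.417
measure dir deg -140.4 len 0.0562
sharp [ 0.4341 -0.2067] r 0.481
sharp1 [ 0.4476 -0.2054] r 0.492
sharp2 [ 0.4215 -0.2094] r 0.471
sharp dir deg -171.3 len 0.0263
eras [ 0.442  -0.3659] r 0.574
eras1 [ 0.4373 -0.3444] r 0.557
eras2 [ 0.4468 -0.3878] r 0.592
eras dir deg -77.7 len 0.0444
ochR [0.6016 0.1135] r 0.612
ochre -y wall/x1 [0.5542 0.0578] r 0.557
ochre -y wall/x2 [0.6591 0.0702] r 0.663
ochre -y wall/x dir deg 6.7 len 0.1056
ochre front1 [0.5542 0.0578] r 0.557
ochre front2 [0.5335 0.2415] r 0.586
ochre front dir deg 96.4 len 0.1848
ochre mid1 [0.5472 0.1533] r 0.568
ochre mid2 [0.6478 0.1647] r 0.668
ochre mid dir deg 6.5 len 0.1012
dark diag1 [ 0.5477 -0.0184] r 0.548
dark diag2 [ 0.6543 -0.1361] r 0.668
dark diag dir deg -47.8 len 0.1588
dark diag21 [ 0.6554 -0.0203] r 0.656
dark diag22 [ 0.5471 -0.1342] r 0.563
dark diag2 dir deg -133.6 len 0.1572
dark front1 [ 0.5471 -0.1342] r 0.563
dark front2 [ 0.5477 -0.0184] r 0.548
dark front dir deg 89.7 len 0.1158
blue diag1 [ 0.5501 -0.2056] r 0.587
blue diag2 [ 0.6632 -0.3928] r 0.771
blue diag dir deg -58.9 len 0.2187
blue diag21 [ 0.6555 -0.2009] r 0.686
blue diag22 [ 0.5567 -0.3967] r 0.684
blue diag2 dir deg -116.8 len 0.2192
blue front1 [ 0.5567 -0.3967] r 0.684
blue front2 [ 0.5501 -0.2056] r 0.587
blue front dir deg 92.0 len 0.1912
blue compL/R1 [ 0.6055 -0.2534] r 0.656
blue compL/R2 [ 0.6079 -0.3487] r 0.701
blue compL/R dir deg -88.5 len 0.0953
```

```bash
python3 -m jog '[{"dx":0.22,"dy":0.42,"wz":0.5,"fingers":1},{"dx":0.22,"dy":0.42,"wz":0.5,"fingers":1},{"dx":0.22,"dy":0.42,"wz":0.5,"fingers":1},{"dx":0.22,"dy":0.42,"wz":0.5,"fingers":1},{"dx":0.22,"dy":0.42,"wz":0.5,"fingers":1},{"dx":0.22,"dy":0.42,"wz":0.5,"fingers":1},{"dx":0.22,"dy":0.42,"wz":0.5,"fingers":1},{"dx":0.22,"dy":0.42,"wz":0.5,"fingers":1},{"dx":0.22,"dy":0.42,"wz":0.5,"fingers":1},{"dx":0.22,"dy":0.42,"wz":0.5,"fingers":1}]' 15
```

```text
invalid input at $[0]: expected keys dx, dy, dz, wx, wy, wz, fingers
```

```bash
python3 -m jog '[{"dx":0.13,"dy":0.21,"dz":-0.25,"fingers":1},{"dx":0.13,"dy":0.21,"dz":-0.25,"fingers":1},{"dx":0.13,"dy":0.21,"dz":-0.25,"fingers":1},{"dx":0.13,"dy":0.21,"dz":-0.25,"fingers":1},{"dx":0.13,"dy":0.21,"dz":-0.25,"fingers":1},{"dx":0.13,"dy":0.21,"dz":-0.25,"fingers":1},{"fingers":1},{"fingers":1},{"fingers":1},{"fingers":1}]'
```

```text
invalid input at $[0]: expected keys dx, dy, dz, wx, wy, wz, fingers
```

```bash
python3 -m jog '[{"dx":0.22,"dy":0.42,"dz":0,"wx":0,"wy":0,"wz":0.5,"fingers":1},{"dx":0.22,"dy":0.42,"dz":0,"wx":0,"wy":0,"wz":0.5,"fingers":1},{"dx":0.22,"dy":0.42,"dz":0,"wx":0,"wy":0,"wz":0.5,"fingers":1},{"dx":0.22,"dy":0.42,"dz":0,"wx":0,"wy":0,"wz":0.5,"fingers":1},{"dx":0.22,"dy":0.42,"dz":0,"wx":0,"wy":0,"wz":0.5,"fingers":1},{"dx":0.22,"dy":0.42,"dz":0,"wx":0,"wy":0,"wz":0.5,"fingers":1},{"dx":0.22,"dy":0.42,"dz":0,"wx":0,"wy":0,"wz":0.5,"fingers":1},{"dx":0.22,"dy":0.42,"dz":0,"wx":0,"wy":0,"wz":0.5,"fingers":1},{"dx":0.22,"dy":0.42,"dz":0,"wx":0,"wy":0,"wz":0.5,"fingers":1},{"dx":0.22,"dy":0.42,"dz":0,"wx":0,"wy":0,"wz":0.5,"fingers":1}]' 15
python3 -m jog '[{"dx":0.13,"dy":0.21,"dz":-0.25,"wx":0,"wy":0,"wz":0,"fingers":1},{"dx":0.13,"dy":0.21,"dz":-0.25,"wx":0,"wy":0,"wz":0,"fingers":1},{"dx":0.13,"dy":0.21,"dz":-0.25,"wx":0,"wy":0,"wz":0,"fingers":1},{"dx":0.13,"dy":0.21,"dz":-0.25,"wx":0,"wy":0,"wz":0,"fingers":1},{"dx":0.13,"dy":0.21,"dz":-0.25,"wx":0,"wy":0,"wz":0,"fingers":1},{"dx":0.13,"dy":0.21,"dz":-0.25,"wx":0,"wy":0,"wz":0,"fingers":1},{"dx":0,"dy":0,"dz":0,"wx":0,"wy":0,"wz":0,"fingers":1},{"dx":0,"dy":0,"dz":0,"wx":0,"wy":0,"wz":0,"fingers":1},{"dx":0,"dy":0,"dz":0,"wx":0,"wy":0,"wz":0,"fingers":1},{"dx":0,"dy":0,"dz":0,"wx":0,"wy":0,"wz":0,"fingers":1}]'
python3 - <<'E'
from h import *
crop("scene",140,170,200,150,4,"c.png")
E
```

```text
time_s: 0.98
eef_pos: [0.3884, -0.1586, 0.2032]
tool_rot: [0.0, 0.905, 0.425, 0.0]
ft_force: [0.7, 0.1, -0.1]
width: 0.0918
finger_force: 0.0
time_s: 1.82
eef_pos: [0.4469, -0.0667, 0.0917]
tool_rot: [0.001, 0.906, 0.423, 0.001]
ft_force: [0.7, 0.1, 0.2]
width: 0.0918
finger_force: 0.0
```

View pics/c.png

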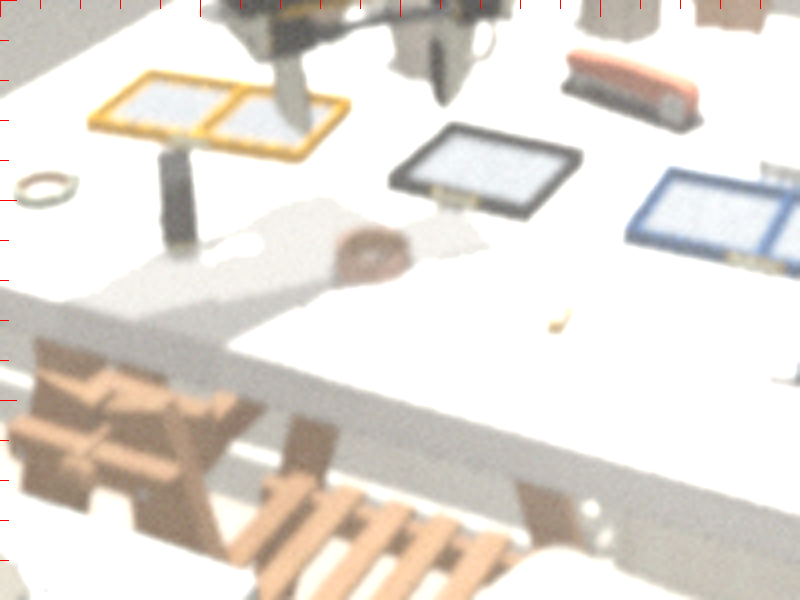

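The scene crop shows pink centred at about (373,254), green (47,189), sharpener (559,321) and the foot of the tape measure at (181,250). The fingertips straddle the pink roll from above. I'll cross-check these against the top view.

```bash
python3 - <<'E'
from h import *
for l,x,y,z in(("pink",373,254,.009),("green",47,189,.006),("sharp",559,321,.006),("blue front-left out corner top",630,232,.016),("blue back-left",676,170,.016),("dark diag a",392,180,.016),("dark diag b",582,153,.016),("dark R",528,210,.016),("dark back",453,126,.016),("och L",90,118,.016),("och R",348,98,.016),("och back",152,73,.016),("och front",300,154,.016)):
    print(l,ray("scene",(x+.5)/4-.5+140,(y+.5)/4-.5+170,z).round(4))
# mug/stapler, from top
print(ray("top",210.6,140.8,.079),ray("top",268.8,147,.046))
E
```

```text
pink [ 0.4492 -0.0617]
green [0.433  0.2067]
sharp [ 0.4303 -0.2085]
blue front-left out corner top [ 0.5427 -0.2147]
blue back-left [ 0.6462 -0.2126]
dark diag a [ 0.5401 -0.0282]
dark diag b [ 0.6422 -0.1384]
dark R [ 0.5412 -0.1377]
dark back [ 0.6424 -0.0284]
och L [0.5304 0.2405]
och R [0.6528 0.0728]
och back [0.6253 0.2483]
och front [0.5476 0.0555]
[0.76496756 0.05149874] [ 0.75599521 -0.13116906]
```

```bash
python3 -m jog '[{"dx":0.03,"dy":0.06,"dz":-0.3,"wx":0,"wy":0,"wz":0,"fingers":1},{"dx":0,"dy":0,"dz":-0.3,"wx":0,"wy":0,"wz":0,"fingers":1},{"dx":0,"dy":0,"dz":-0.3,"wx":0,"wy":0,"wz":0,"fingers":1},{"dx":0,"dy":0,"dz":-0.25,"wx":0,"wy":0,"wz":0,"fingers":1},{"dx":0,"dy":0,"dz":0,"wx":0,"wy":0,"wz":0,"fingers":1},{"dx":0,"dy":0,"dz":0,"wx":0,"wy":0,"wz":0,"fingers":0.4},{"dx":0,"dy":0,"dz":0,"wx":0,"wy":0,"wz":0,"fingers":0.4},{"dx":0,"dy":0,"dz":0,"wx":0,"wy":0,"wz":0,"fingers":0.4},{"dx":0,"dy":0,"dz":0,"wx":0,"wy":0,"wz":0,"fingers":0.4},{"dx":0,"dy":0,"dz":0,"wx":0,"wy":0,"wz":0,"fingers":0.4}]' 12
```

```text
time_s: 2.7
eef_pos: [0.4494, -0.0615, 0.0054]
tool_rot: [0.001, 0.906, 0.424, 0.001]
ft_force: [-0.1, -0.4, -0.1]
width: 0.0633
finger_force: 0.0
```

```bash
python3 -m jog '[{"dx":0,"dy":0,"dz":0,"wx":0,"wy":0,"wz":0,"fingers":0.4},{"dx":0,"dy":0,"dz":0,"wx":0,"wy":0,"wz":0,"fingers":0.4},{"dx":0,"dy":0,"dz":0,"wx":0,"wy":0,"wz":0,"fingers":0.4},{"dx":0,"dy":0,"dz":0,"wx":0,"wy":0,"wz":0,"fingers":0.4},{"dx":0,"dy":0,"dz":0.2,"wx":0,"wy":0,"wz":0,"fingers":0.4},{"dx":0,"dy":0,"dz":0.3,"wx":0,"wy":0,"wz":0,"fingers":0.4},{"dx":0,"dy":0,"dz":0.3,"wx":0,"wy":0,"wz":0,"fingers":0.4},{"dx":0,"dy":0,"dz":0,"wx":0,"wy":0,"wz":0,"fingers":0.4},{"dx":0,"dy":0,"dz":0,"wx":0,"wy":0,"wz":0,"fingers":0.4},{"dx":0,"dy":0,"dz":0,"wx":0,"wy":0,"wz":0,"fingers":0.4}]' 12
```

```text
time_s: 3.53
eef_pos: [0.4484, -0.0611, 0.064]
tool_rot: [-0.0, 0.906, 0.424, -0.0]
ft_force: [-0.7, 0.0, -0.6]
width: 0.0367
finger_force: 0.0
```

```bash
python3 - <<'E'
from h import *
crop("scene",180,170,133,100,6,"d.png")
E
```

```text
(no output)
```

View pics/d.png

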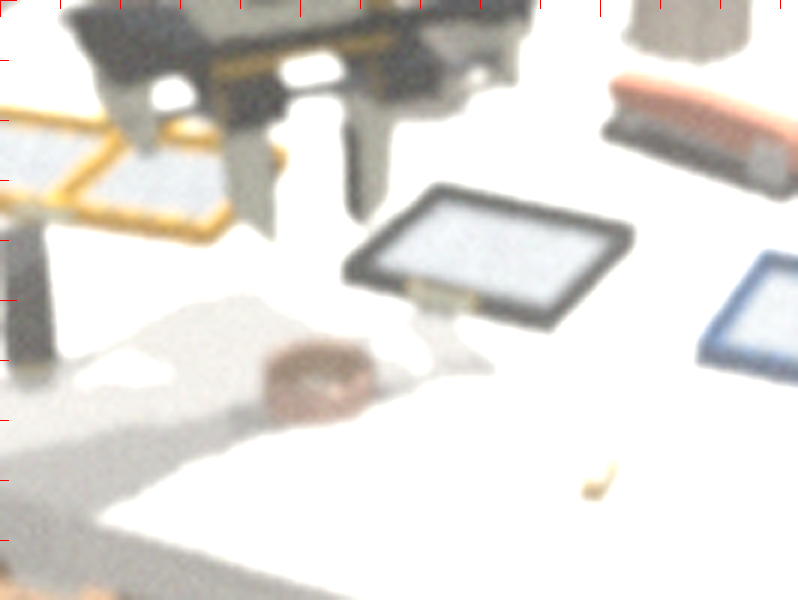

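Pink is still in place at (320,380) and the fingers are empty above it. I'll retry with a firmer grip and check it before lifting.

```bash
python3 -m jog '[{"dx":0,"dy":0,"dz":0,"wx":0,"wy":0,"wz":0,"fingers":1},{"dx":0,"dy":0,"dz":0,"wx":0,"wy":0,"wz":0,"fingers":1},{"dx":0,"dy":0,"dz":0,"wx":0,"wy":0,"wz":0,"fingers":1},{"dx":0,"dy":0,"dz":0,"wx":0,"wy":0,"wz":0,"fingers":1},{"dx":0,"dy":0,"dz":0,"wx":0,"wy":0,"wz":0,"fingers":1},{"dx":0,"dy":0,"dz":0,"wx":0,"wy":0,"wz":0,"fingers":1},{"dx":0,"dy":0,"dz":-0.25,"wx":0,"wy":0,"wz":0,"fingers":1},{"dx":0,"dy":0,"dz":-0.25,"wx":0,"wy":0,"wz":0,"fingers":1},{"dx":0,"dy":0,"dz":-0.25,"wx":0,"wy":0,"wz":0,"fingers":1},{"dx":0,"dy":0,"dz":-0.05,"wx":0,"wy":0,"wz":0,"fingers":1}]' 25
python3 -m jog '[{"dx":0,"dy":0,"dz":0,"wx":0,"wy":0,"wz":0,"fingers":0.3},{"dx":0,"dy":0,"dz":0,"wx":0,"wy":0,"wz":0,"fingers":0.3},{"dx":0,"dy":0,"dz":0,"wx":0,"wy":0,"wz":0,"fingers":0.3},{"dx":0,"dy":0,"dz":0,"wx":0,"wy":0,"wz":0,"fingers":0.3},{"dx":0,"dy":0,"dz":0,"wx":0,"wy":0,"wz":0,"fingers":0.3},{"dx":0,"dy":0,"dz":0,"wx":0,"wy":0,"wz":0,"fingers":0.3},{"dx":0,"dy":0,"dz":0,"wx":0,"wy":0,"wz":0,"fingers":0.3},{"dx":0,"dy":0,"dz":0,"wx":0,"wy":0,"wz":0,"fingers":0.3},{"dx":0,"dy":0,"dz":0,"wx":0,"wy":0,"wz":0,"fingers":0.3},{"dx":0,"dy":0,"dz":0,"wx":0,"wy":0,"wz":0,"fingers":0.3}]' 25
```

```text
time_s: 4.42
eef_pos: [0.4472, -0.0608, 0.0024]
tool_rot: [-0.001, 0.906, 0.424, -0.001]
ft_force: [-1.4, -0.3, 0.4]
width: 0.0917
finger_force: 0.0
time_s: 5.25
eef_pos: [0.4488, -0.0613, 0.0045]
tool_rot: [0.0, 0.906, 0.424, 0.0]
ft_force: [0.1, -0.3, -0.3]
width: 0.0305
finger_force: 0.0
```

```bash
python3 - <<'E'
from h import *
c=camera_params("scene");P=np.linalg.inv(c["pose"])
for p in([.4488,-.0613,.0045],[.4488,-.0613,.009]):
    a=P@[*p,1];print(c["fx"]*a[0]/a[2]+c["cx"],c["fy"]*a[1]/a[2]+c["cy"])
crop("scene",180,170,133,100,6,"e.png")
im=snapshot("scene");cv2.imwrite("pics/e.png",cv2.resize(im[170:270,180:313,::-1],None,fx=6,fy=6,interpolation=cv2.INTER_CUBIC))
E
```

```text
232.72330586838433 234.57068816686802
232.68182911326102 233.15477501288842
```

View pics/e.png

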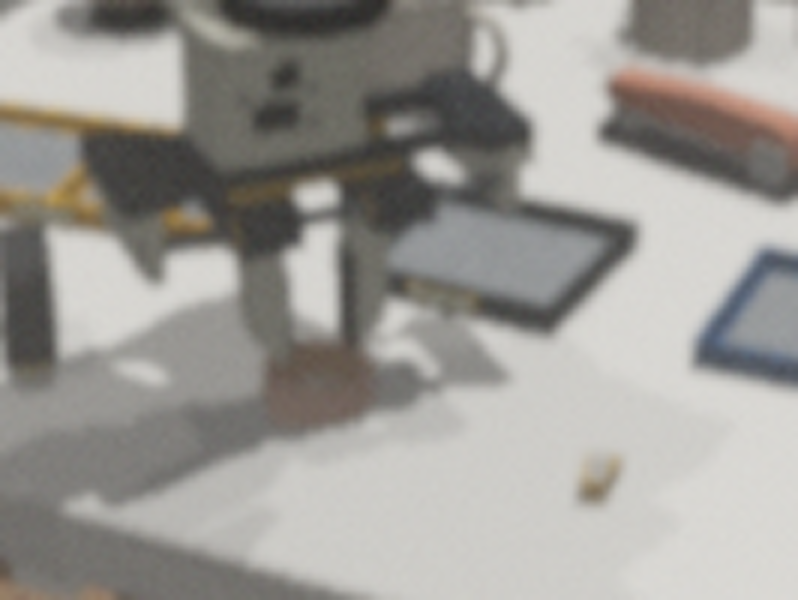

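The roll at (320,380) hasn't moved. The fingertips, at (275,350) and (355,350), look about 24 mm above the reported TCP, so they closed above the roll. I'll check the tool constants and the kinematics.

```bash
python3 - <<'E'
from h import *
from plant import arm
print({k:getattr(arm,k) for k in dir(arm) if not k.startswith('_')})
def pr(n,p):
    c=camera_params(n);a=np.linalg.inv(c["pose"])@[*p,1];return np.round([c["fx"]*a[0]/a[2]+c["cx"],c["fy"]*a[1]/a[2]+c["cy"]],1)
p=np.array([.4488,-.0613]);u=np.array([np.cos(np.radians(-40)),np.sin(np.radians(-40))])
for z in(.0045,.0245,.03):
  for s in(-.015,.015): print(z,s,(pr("scene",[*(p+s*u),z])-[180,170])*6)
E
```

```text
{'MotionError': <class 'plant.MotionError'>, 'tcp_to_grasp': 0.0188}
0.0045 -0.015 [285.6 394.2]
0.0045 0.015 [346.8 380.4]
0.0245 -0.015 [284.4 356.4]
0.0245 0.015 [345.6 342.6]
0.03 -0.015 [283.8 345.6]
0.03 0.015 [345.6 332.4]
```

```bash
python3 -m jog '[{"dx":0,"dy":0,"dz":0,"wx":0,"wy":0,"wz":0,"fingers":1},{"dx":0,"dy":0,"dz":0,"wx":0,"wy":0,"wz":0,"fingers":1},{"dx":0,"dy":0,"dz":0,"wx":0,"wy":0,"wz":0,"fingers":1},{"dx":0,"dy":0,"dz":0,"wx":0,"wy":0,"wz":0,"fingers":1},{"dx":0,"dy":0,"dz":0,"wx":0,"wy":0,"wz":0,"fingers":1},{"dx":0,"dy":0,"dz":0,"wx":0,"wy":0,"wz":0,"fingers":1},{"dx":0,"dy":0,"dz":0,"wx":0,"wy":0,"wz":0,"fingers":1},{"dx":0,"dy":0,"dz":-0.04,"wx":0,"wy":0,"wz":0,"fingers":1},{"dx":0,"dy":0,"dz":-0.04,"wx":0,"wy":0,"wz":0,"fingers":1},{"dx":0,"dy":0,"dz":0,"wx":0,"wy":0,"wz":0,"fingers":1}]' 25
```

```text
time_s: 6.18
eef_pos: [0.4484, -0.0612, -0.0021]
tool_rot: [-0.0, 0.906, 0.424, -0.0]
ft_force: [-0.7, -0.0, -0.3]
width: 0.0893
finger_force: 0.0
```

```bash
python3 -m jog '[{"dx":0,"dy":0,"dz":-0.04,"wx":0,"wy":0,"wz":0,"fingers":1},{"dx":0,"dy":0,"dz":-0.04,"wx":0,"wy":0,"wz":0,"fingers":1},{"dx":0,"dy":0,"dz":-0.04,"wx":0,"wy":0,"wz":0,"fingers":1},{"dx":0,"dy":0,"dz":-0.04,"wx":0,"wy":0,"wz":0,"fingers":1},{"dx":0,"dy":0,"dz":0,"wx":0,"wy":0,"wz":0,"fingers":0.3},{"dx":0,"dy":0,"dz":0,"wx":0,"wy":0,"wz":0,"fingers":0.3},{"dx":0,"dy":0,"dz":0,"wx":0,"wy":0,"wz":0,"fingers":0.3},{"dx":0,"dy":0,"dz":0,"wx":0,"wy":0,"wz":0,"fingers":0.3},{"dx":0,"dy":0,"dz":0,"wx":0,"wy":0,"wz":0,"fingers":0.3},{"dx":0,"dy":0,"dz":0,"wx":0,"wy":0,"wz":0,"fingers":0.3}]' 15
python3 -m jog '[{"dx":0,"dy":0,"dz":0,"wx":0,"wy":0,"wz":0,"fingers":0.3},{"dx":0,"dy":0,"dz":0,"wx":0,"wy":0,"wz":0,"fingers":0.3},{"dx":0,"dy":0,"dz":0,"wx":0,"wy":0,"wz":0,"fingers":0.3},{"dx":0,"dy":0,"dz":0,"wx":0,"wy":0,"wz":0,"fingers":0.3},{"dx":0,"dy":0,"dz":0,"wx":0,"wy":0,"wz":0,"fingers":0.3},{"dx":0,"dy":0,"dz":0,"wx":0,"wy":0,"wz":0,"fingers":0.3},{"dx":0,"dy":0,"dz":0,"wx":0,"wy":0,"wz":0,"fingers":0.3},{"dx":0,"dy":0,"dz":0,"wx":0,"wy":0,"wz":0,"fingers":0.3},{"dx":0,"dy":0,"dz":0,"wx":0,"wy":0,"wz":0,"fingers":0.3},{"dx":0,"dy":0,"dz":0,"wx":0,"wy":0,"wz":0,"fingers":0.3}]' 15
```

```text
time_s: 7.02
eef_pos: [0.4489, -0.0613, -0.0134]
tool_rot: [0.0, 0.906, 0.424, 0.0]
ft_force: [0.3, 0.8, -0.1]
width: 0.0565
finger_force: 0.0
time_s: 7.85
eef_pos: [0.4489, -0.0613, -0.0134]
tool_rot: [0.0, 0.906, 0.424, 0.0]
ft_force: [-0.0, -0.0, 2.4]
width: 0.0511
finger_force: 15.0
```

The roll is gripped (51 mm, 15 N), so the real tips sit about 19 mm above the reported z. Next: lift and carry above the left blue compartment.

```bash
python3 -m jog '[{"dx":0,"dy":0,"dz":0.2,"wx":0,"wy":0,"wz":0,"fingers":0.3},{"dx":0,"dy":0,"dz":0.4,"wx":0,"wy":0,"wz":0,"fingers":0.3},{"dx":0.2,"dy":-0.2,"dz":0.3,"wx":0,"wy":0,"wz":0,"fingers":0.3},{"dx":0.25,"dy":-0.32,"dz":0.1,"wx":0,"wy":0,"wz":0,"fingers":0.3},{"dx":0.25,"dy":-0.32,"dz":0,"wx":0,"wy":0,"wz":0,"fingers":0.3},{"dx":0.25,"dy":-0.32,"dz":0,"wx":0,"wy":0,"wz":0,"fingers":0.3},{"dx":0.25,"dy":-0.32,"dz":0,"wx":0,"wy":0,"wz":0,"fingers":0.3},{"dx":0.25,"dy":-0.32,"dz":0,"wx":0,"wy":0,"wz":0,"fingers":0.3},{"dx":0.25,"dy":-0.32,"dz":0,"wx":0,"wy":0,"wz":0,"fingers":0.3},{"dx":0.25,"dy":-0.32,"dz":0,"wx":0,"wy":0,"wz":0,"fingers":0.3}]' 15
python3 -m jog '[{"dx":0.1,"dy":-0.14,"dz":0,"wx":0,"wy":0,"wz":0,"fingers":0.3},{"dx":0,"dy":0,"dz":-0.2,"wx":0,"wy":0,"wz":0,"fingers":0.3},{"dx":0,"dy":0,"dz":-0.2,"wx":0,"wy":0,"wz":0,"fingers":0.3},{"dx":0,"dy":0,"dz":-0.1,"wx":0,"wy":0,"wz":0,"fingers":0.3},{"dx":0,"dy":0,"dz":0,"wx":0,"wy":0,"wz":0,"fingers":0.3},{"dx":0,"dy":0,"dz":0,"wx":0,"wy":0,"wz":0,"fingers":0.3},{"dx":0,"dy":0,"dz":0,"wx":0,"wy":0,"wz":0,"fingers":0.3},{"dx":0,"dy":0,"dz":0,"wx":0,"wy":0,"wz":0,"fingers":0.3},{"dx":0,"dy":0,"dz":0,"wx":0,"wy":0,"wz":0,"fingers":0.3},{"dx":0,"dy":0,"dz":0,"wx":0,"wy":0,"wz":0,"fingers":0.3}]' 15
python3 - <<'E'
from h import *
crop("scene",270,180,133,100,6,"f.png",)
im=snapshot("scene");cv2.imwrite("pics/f.png",cv2.resize(im[180:280,270:403,::-1],None,fx=6,fy=6,interpolation=cv2.INTER_CUBIC))
E
```

```text
time_s: 8.68
eef_pos: [0.5955, -0.2453, 0.061]
tool_rot: [-0.0, 0.906, 0.424, -0.0]
ft_force: [0.5, -0.4, 0.3]
width: 0.051
finger_force: 15.0
time_s: 9.52
eef_pos: [0.6029, -0.2549, 0.0247]
tool_rot: [0.001, 0.906, 0.424, 0.0]
ft_force: [-0.8, 0.0, -0.4]
width: 0.051
finger_force: 15.0
```

View pics/f.png

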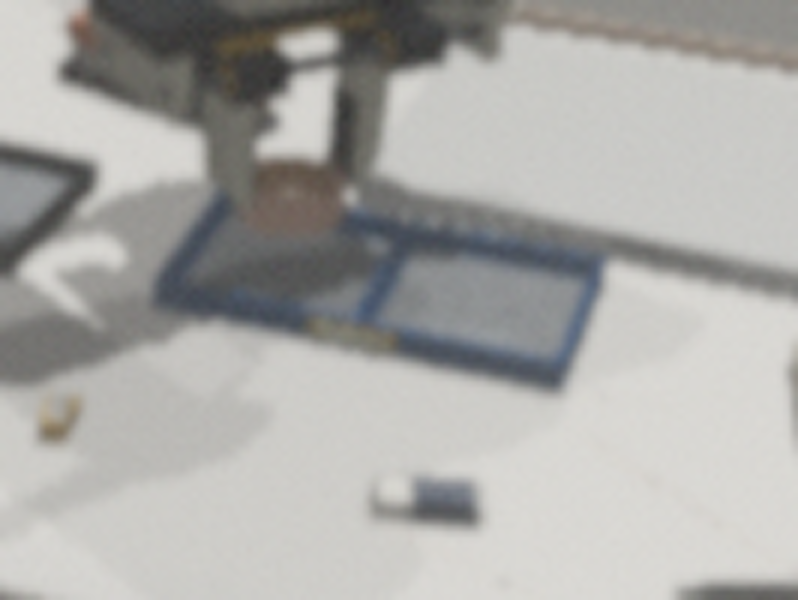

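The picture shows the held pink roll at about (295,198). The blue tray's rim corners are at (158,292), (560,374) and (604,258).

```bash
python3 - <<'E'
from h import *
f=lambda x,y,z:ray("scene",(x+.5)/6-.5+270,(y+.5)/6-.5+180,z)
a,b,c=f(158,292,.016),f(560,374,.016),f(604,258,.016)
print(a,b,c,"ctr",(a+c)/2,np.linalg.norm(b-a),np.linalg.norm(c-b),np.degrees(np.arctan2(*(a-b)[::-1]))-90)
t=(a-b)/np.linalg.norm(a-b);print("cells",(a+c)/2+.048*t,(a+c)/2-.048*t)
for z in(.043,.047,.051):print("roll",z,f(295,197,z))
print("eraser",f(425,500,.006), "sharp",f(58,417,.006))
E
```

```text
[ 0.53790815 -0.21289295] [ 0.54556835 -0.39665484] [ 0.65997994 -0.39237386] ctr [ 0.59894404 -0.3026334 ] 0.18392148351046217 0.11449164947056516 2.387020586989479
cells [ 0.59694487 -0.25467505] [ 0.60094321 -0.35059175]
roll 0.043 [ 0.60639518 -0.25518225]
roll 0.047 [ 0.59883866 -0.25734875]
roll 0.051 [ 0.59128215 -0.25951525]
eraser [ 0.44043738 -0.36595897] sharp [ 0.43362966 -0.20671842]
```

```bash
python3 -m jog '[{"dx":-0.03,"dy":0,"dz":-0.15,"wx":0,"wy":0,"wz":0,"fingers":0.3},{"dx":0,"dy":0,"dz":-0.15,"wx":0,"wy":0,"wz":0,"fingers":0.3},{"dx":0,"dy":0,"dz":-0.1,"wx":0,"wy":0,"wz":0,"fingers":0.3},{"dx":0,"dy":0,"dz":-0.04,"wx":0,"wy":0,"wz":0,"fingers":0.3},{"dx":0,"dy":0,"dz":0,"wx":0,"wy":0,"wz":0,"fingers":0.3},{"dx":0,"dy":0,"dz":0,"wx":0,"wy":0,"wz":0,"fingers":0.68},{"dx":0,"dy":0,"dz":0,"wx":0,"wy":0,"wz":0,"fingers":0.68},{"dx":0,"dy":0,"dz":0,"wx":0,"wy":0,"wz":0,"fingers":0.68},{"dx":0,"dy":0,"dz":0,"wx":0,"wy":0,"wz":0,"fingers":0.68},{"dx":0,"dy":0,"dz":0,"wx":0,"wy":0,"wz":0,"fingers":0.68}]' 15
```

```text
time_s: 10.45
eef_pos: [0.6004, -0.2548, -0.009]
tool_rot: [0.0, 0.906, 0.424, 0.0]
ft_force: [0.5, 0.7, 0.6]
width: 0.0626
finger_force: 0.0
```

```bash
python3 -m jog '[{"dx":0,"dy":0,"dz":0.3,"wx":0,"wy":0,"wz":0,"fingers":0.68},{"dx":0,"dy":0,"dz":0.45,"wx":0,"wy":0,"wz":0,"fingers":0.8},{"dx":-0.1,"dy":0.2,"dz":0.45,"wx":0,"wy":0,"wz":0,"fingers":1},{"dx":-0.17,"dy":0.48,"dz":0,"wx":0,"wy":0,"wz":0,"fingers":1},{"dx":-0.17,"dy":0.48,"dz":0,"wx":0,"wy":0,"wz":0,"fingers":1},{"dx":-0.17,"dy":0.48,"dz":0,"wx":0,"wy":0,"wz":0,"fingers":1},{"dx":-0.17,"dy":0.48,"dz":0,"wx":0,"wy":0,"wz":0,"fingers":1},{"dx":-0.17,"dy":0.48,"dz":0,"wx":0,"wy":0,"wz":0,"fingers":1},{"dx":-0.17,"dy":0.48,"dz":0,"wx":0,"wy":0,"wz":0,"fingers":1},{"dx":-0.17,"dy":0.48,"dz":0,"wx":0,"wy":0,"wz":0,"fingers":1}]' 15
python3 -m jog '[{"dx":-0.17,"dy":0.48,"dz":0,"wx":0,"wy":0,"wz":0,"fingers":1},{"dx":-0.17,"dy":0.48,"dz":0,"wx":0,"wy":0,"wz":0,"fingers":1},{"dx":-0.17,"dy":0.48,"dz":0,"wx":0,"wy":0,"wz":0,"fingers":1},{"dx":-0.17,"dy":0.48,"dz":0,"wx":0,"wy":0,"wz":0,"fingers":1},{"dx":-0.17,"dy":0.48,"dz":0,"wx":0,"wy":0,"wz":0,"fingers":1},{"dx":-0.1,"dy":0.2,"dz":-0.3,"wx":0,"wy":0,"wz":0,"fingers":1},{"dx":0,"dy":0,"dz":-0.4,"wx":0,"wy":0,"wz":0,"fingers":1},{"dx":0,"dy":0,"dz":0,"wx":0,"wy":0,"wz":0,"fingers":1},{"dx":0,"dy":0,"dz":0,"wx":0,"wy":0,"wz":0,"fingers":1},{"dx":0,"dy":0,"dz":0,"wx":0,"wy":0,"wz":0,"fingers":1}]' 15
```

```text
time_s: 11.28
eef_pos: [0.5028, 0.0137, 0.0812]
tool_rot: [0.0, 0.906, 0.424, 0.0]
ft_force: [1.5, -0.1, -0.2]
width: 0.0916
finger_force: 0.0
time_s: 12.12
eef_pos: [0.4332, 0.207, 0.0295]
tool_rot: [0.0, 0.906, 0.423, 0.001]
ft_force: [0.8, -1.1, 0.2]
width: 0.0917
finger_force: 0.0
```

Right on target. Descend 45 mm to z −0.0155 and close.

```bash
python3 -m jog '[{"dx":0,"dy":0,"dz":-0.25,"wx":0,"wy":0,"wz":0,"fingers":1},{"dx":0,"dy":0,"dz":-0.25,"wx":0,"wy":0,"wz":0,"fingers":1},{"dx":0,"dy":0,"dz":-0.07,"wx":0,"wy":0,"wz":0,"fingers":1},{"dx":0,"dy":0,"dz":-0.03,"wx":0,"wy":0,"wz":0,"fingers":1},{"dx":0,"dy":0,"dz":0,"wx":0,"wy":0,"wz":0,"fingers":0.3},{"dx":0,"dy":0,"dz":0,"wx":0,"wy":0,"wz":0,"fingers":0.3},{"dx":0,"dy":0,"dz":0,"wx":0,"wy":0,"wz":0,"fingers":0.3},{"dx":0,"dy":0,"dz":0,"wx":0,"wy":0,"wz":0,"fingers":0.3},{"dx":0,"dy":0,"dz":0,"wx":0,"wy":0,"wz":0,"fingers":0.3},{"dx":0,"dy":0,"dz":0,"wx":0,"wy":0,"wz":0,"fingers":0.3}]' 15
python3 -m jog '[{"dx":0,"dy":0,"dz":0,"wx":0,"wy":0,"wz":0,"fingers":0.3},{"dx":0,"dy":0,"dz":0,"wx":0,"wy":0,"wz":0,"fingers":0.3},{"dx":0,"dy":0,"dz":0,"wx":0,"wy":0,"wz":0,"fingers":0.3},{"dx":0,"dy":0,"dz":0,"wx":0,"wy":0,"wz":0,"fingers":0.3},{"dx":0,"dy":0,"dz":0,"wx":0,"wy":0,"wz":0,"fingers":0.3},{"dx":0,"dy":0,"dz":0.05,"wx":0,"wy":0,"wz":0,"fingers":0.3},{"dx":0,"dy":0,"dz":0.1,"wx":0,"wy":0,"wz":0,"fingers":0.3},{"dx":0,"dy":0,"dz":0.2,"wx":0,"wy":0,"wz":0,"fingers":0.3},{"dx":0,"dy":0,"dz":0.4,"wx":0,"wy":0,"wz":0,"fingers":0.3},{"dx":0,"dy":0,"dz":0.4,"wx":0,"wy":0,"wz":0,"fingers":0.3}]' 15
```

```text
time_s: 12.95
eef_pos: [0.4325, 0.2073, -0.0162]
tool_rot: [0.0, 0.906, 0.424, 0.0]
ft_force: [0.1, -0.9, 0.7]
width: 0.0566
finger_force: 0.0
time_s: 13.78
eef_pos: [0.4314, 0.2069, 0.0705]
tool_rot: [-0.0, 0.906, 0.424, -0.001]
ft_force: [0.6, 0.3, -0.4]
width: 0.0473
finger_force: 14.9
```

```bash
python3 -m jog '[{"dx":0.14,"dy":-0.46,"dz":0.1,"wx":0,"wy":0,"wz":0,"fingers":0.3},{"dx":0.14,"dy":-0.46,"dz":0,"wx":0,"wy":0,"wz":0,"fingers":0.3},{"dx":0.14,"dy":-0.46,"dz":0,"wx":0,"wy":0,"wz":0,"fingers":0.3},{"dx":0.14,"dy":-0.46,"dz":0,"wx":0,"wy":0,"wz":0,"fingers":0.3},{"dx":0.14,"dy":-0.46,"dz":0,"wx":0,"wy":0,"wz":0,"fingers":0.3},{"dx":0.14,"dy":-0.46,"dz":0,"wx":0,"wy":0,"wz":0,"fingers":0.3},{"dx":0.14,"dy":-0.46,"dz":0,"wx":0,"wy":0,"wz":0,"fingers":0.3},{"dx":0.14,"dy":-0.46,"dz":0,"wx":0,"wy":0,"wz":0,"fingers":0.3},{"dx":0.14,"dy":-0.46,"dz":0,"wx":0,"wy":0,"wz":0,"fingers":0.3},{"dx":0.14,"dy":-0.46,"dz":0,"wx":0,"wy":0,"wz":0,"fingers":0.3}]' 15
python3 -m jog '[{"dx":0.14,"dy":-0.46,"dz":0,"wx":0,"wy":0,"wz":0,"fingers":0.3},{"dx":0.14,"dy":-0.46,"dz":0,"wx":0,"wy":0,"wz":0,"fingers":0.3},{"dx":0.14,"dy":-0.46,"dz":0,"wx":0,"wy":0,"wz":0,"fingers":0.3},{"dx":0.14,"dy":-0.46,"dz":0,"wx":0,"wy":0,"wz":0,"fingers":0.3},{"dx":0.14,"dy":-0.46,"dz":0,"wx":0,"wy":0,"wz":0,"fingers":0.3},{"dx":0.14,"dy":-0.46,"dz":0,"wx":0,"wy":0,"wz":0,"fingers":0.3},{"dx":0,"dy":0,"dz":-0.2,"wx":0,"wy":0,"wz":0,"fingers":0.3},{"dx":0,"dy":0,"dz":-0.3,"wx":0,"wy":0,"wz":0,"fingers":0.3},{"dx":0,"dy":0,"dz":0,"wx":0,"wy":0,"wz":0,"fingers":0.3},{"dx":0,"dy":0,"dz":0,"wx":0,"wy":0,"wz":0,"fingers":0.3}]' 15
```

```text
time_s: 14.62
eef_pos: [0.5375, -0.1397, 0.0779]
tool_rot: [0.0, 0.906, 0.424, 0.0]
ft_force: [1.7, 0.2, -1.0]
width: 0.047
finger_force: 14.9
time_s: 15.45
eef_pos: [0.5992, -0.3441, 0.0387]
tool_rot: [-0.002, 0.906, 0.424, -0.001]
ft_force: [0.2, 0.4, -0.3]
width: 0.047
finger_force: 14.9
```

```bash
python3 -m jog '[{"dx":0.07,"dy":-0.08,"dz":-0.1,"wx":0,"wy":0,"wz":0,"fingers":0.3},{"dx":0,"dy":0,"dz":-0.25,"wx":0,"wy":0,"wz":0,"fingers":0.3},{"dx":0,"dy":0,"dz":-0.2,"wx":0,"wy":0,"wz":0,"fingers":0.3},{"dx":0,"dy":0,"dz":-0.1,"wx":0,"wy":0,"wz":0,"fingers":0.3},{"dx":0,"dy":0,"dz":0,"wx":0,"wy":0,"wz":0,"fingers":0.3},{"dx":0,"dy":0,"dz":0,"wx":0,"wy":0,"wz":0,"fingers":0.65},{"dx":0,"dy":0,"dz":0,"wx":0,"wy":0,"wz":0,"fingers":0.65},{"dx":0,"dy":0,"dz":0,"wx":0,"wy":0,"wz":0,"fingers":0.65},{"dx":0,"dy":0,"dz":0,"wx":0,"wy":0,"wz":0,"fingers":0.65},{"dx":0,"dy":0,"dz":0,"wx":0,"wy":0,"wz":0,"fingers":0.65}]' 15
```

```text
time_s: 16.28
eef_pos: [0.6059, -0.351, -0.0082]
tool_rot: [0.001, 0.906, 0.424, 0.0]
ft_force: [0.6, -0.2, -0.8]
width: 0.0599
finger_force: 0.0
```

```bash
python3 -m jog '[{"dx":0,"dy":0,"dz":0.3,"wx":0,"wy":0,"wz":0,"fingers":0.65},{"dx":0,"dy":0,"dz":0.4,"wx":0,"wy":0,"wz":0,"fingers":0.6},{"dx":-0.05,"dy":0,"dz":0.3,"wx":0,"wy":0,"wz":1,"fingers":0.6},{"dx":-0.3,"dy":-0.03,"dz":0,"wx":0,"wy":0,"wz":1,"fingers":0.6},{"dx":-0.3,"dy":-0.03,"dz":0,"wx":0,"wy":0,"wz":1,"fingers":0.6},{"dx":-0.3,"dy":-0.03,"dz":0,"wx":0,"wy":0,"wz":1,"fingers":0.6},{"dx":-0.3,"dy":-0.03,"dz":0,"wx":0,"wy":0,"wz":1,"fingers":0.6},{"dx":-0.3,"dy":-0.03,"dz":0,"wx":0,"wy":0,"wz":1,"fingers":0.6},{"dx":-0.3,"dy":-0.03,"dz":0,"wx":0,"wy":0,"wz":1,"fingers":0.6},{"dx":-0.3,"dy":-0.02,"dz":0,"wx":0,"wy":0,"wz":1,"fingers":0.6}]' 15
python3 -m jog '[{"dx":-0.05,"dy":0,"dz":0,"wx":0,"wy":0,"wz":1,"fingers":0.6},{"dx":0,"dy":0,"dz":-0.2,"wx":0,"wy":0,"wz":1,"fingers":0.6},{"dx":0,"dy":0,"dz":-0.3,"wx":0,"wy":0,"wz":0.4,"fingers":0.6},{"dx":0,"dy":0,"dz":0,"wx":0,"wy":0,"wz":0,"fingers":0.6},{"dx":0,"dy":0,"dz":0,"wx":0,"wy":0,"wz":0,"fingers":0.6},{"dx":0,"dy":0,"dz":0,"wx":0,"wy":0,"wz":0,"fingers":0.6},{"dx":0,"dy":0,"dz":0,"wx":0,"wy":0,"wz":0,"fingers":0.6},{"dx":0,"dy":0,"dz":0,"wx":0,"wy":0,"wz":0,"fingers":0.6},{"dx":0,"dy":0,"dz":0,"wx":0,"wy":0,"wz":0,"fingers":0.6},{"dx":0,"dy":0,"dz":0,"wx":0,"wy":0,"wz":0,"fingers":0.6}]' 15
python3 - <<'E'
from h import *
im=snapshot("scene");cv2.imwrite("pics/g.png",cv2.resize(im[180:280,270:403,::-1],None,fx=6,fy=6,interpolation=cv2.INTER_CUBIC))
E
```

```text
time_s: 17.12
eef_pos: [0.4434, -0.366, 0.0665]
tool_rot: [0.001, 0.705, 0.71, -0.0]
ft_force: [-0.6, -0.8, -0.4]
width: 0.0547
finger_force: 0.0
time_s: 17.95
eef_pos: [0.4408, -0.366, 0.029]
tool_rot: [0.0, 0.628, 0.778, -0.0]
ft_force: [-0.3, 0.1, -1.3]
width: 0.055
finger_force: 0.0
```

View pics/g.png

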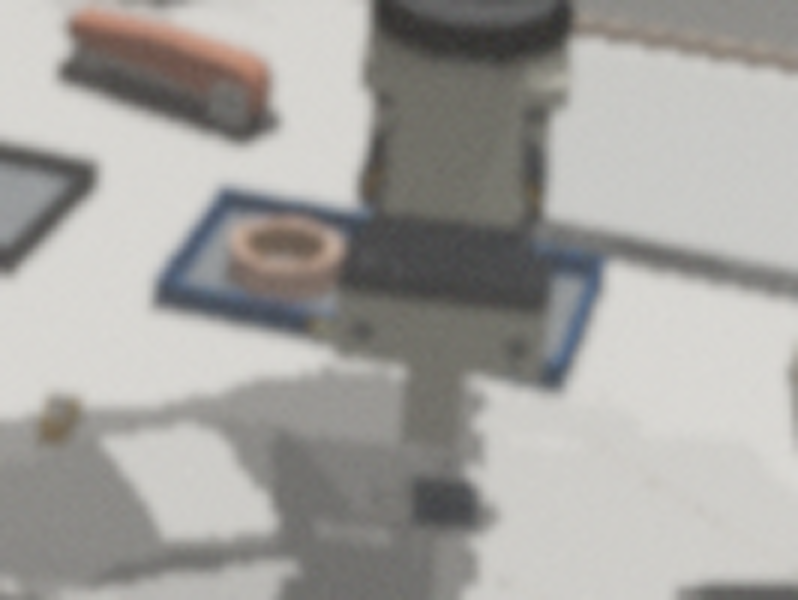

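Pink lies flat in the left blue compartment at (288,255). The gripper stands over the eraser at (445,500), aligned with it. Descending and gripping.

```bash
python3 -m jog '[{"dx":0,"dy":0,"dz":-0.25,"wx":0,"wy":0,"wz":0,"fingers":0.6},{"dx":0,"dy":0,"dz":-0.24,"wx":0,"wy":0,"wz":0,"fingers":0.6},{"dx":0,"dy":0,"dz":-0.07,"wx":0,"wy":0,"wz":0,"fingers":0.6},{"dx":0,"dy":0,"dz":-0.03,"wx":0,"wy":0,"wz":0,"fingers":0.6},{"dx":0,"dy":0,"dz":0,"wx":0,"wy":0,"wz":0,"fingers":0},{"dx":0,"dy":0,"dz":0,"wx":0,"wy":0,"wz":0,"fingers":0},{"dx":0,"dy":0,"dz":0,"wx":0,"wy":0,"wz":0,"fingers":0},{"dx":0,"dy":0,"dz":0,"wx":0,"wy":0,"wz":0,"fingers":0},{"dx":0,"dy":0,"dz":0,"wx":0,"wy":0,"wz":0,"fingers":0},{"dx":0,"dy":0,"dz":0,"wx":0,"wy":0,"wz":0,"fingers":0}]' 15
python3 -m jog '[{"dx":0,"dy":0,"dz":0,"wx":0,"wy":0,"wz":0,"fingers":0},{"dx":0,"dy":0,"dz":0,"wx":0,"wy":0,"wz":0,"fingers":0},{"dx":0,"dy":0,"dz":0,"wx":0,"wy":0,"wz":0,"fingers":0},{"dx":0,"dy":0,"dz":0,"wx":0,"wy":0,"wz":0,"fingers":0},{"dx":0,"dy":0,"dz":0.1,"wx":0,"wy":0,"wz":0,"fingers":0},{"dx":0,"dy":0,"dz":0.2,"wx":0,"wy":0,"wz":0,"fingers":0},{"dx":0,"dy":0,"dz":0.4,"wx":0,"wy":0,"wz":0,"fingers":0},{"dx":0,"dy":0,"dz":0.4,"wx":0,"wy":0,"wz":0,"fingers":0},{"dx":0,"dy":0,"dz":0.2,"wx":0,"wy":0,"wz":0,"fingers":0},{"dx":0,"dy":0,"dz":0,"wx":0,"wy":0,"wz":0,"fingers":0}]' 15
```

```text
time_s: 18.83
eef_pos: [0.4407, -0.366, -0.0153]
tool_rot: [0.0, 0.628, 0.778, -0.0]
ft_force: [0.2, -1.0, 0.2]
width: 0.0194
finger_force: 0.0
time_s: 19.67
eef_pos: [0.4422, -0.3675, 0.086]
tool_rot: [0.004, 0.628, 0.778, -0.001]
ft_force: [1.3, -0.3, -0.0]
width: 0.0174
finger_force: 15.0
```

```bash
python3 -m jog '[{"dx":0.12,"dy":0.48,"dz":0,"wx":0,"wy":0,"wz":0,"fingers":0},{"dx":0.12,"dy":0.48,"dz":0,"wx":0,"wy":0,"wz":0,"fingers":0},{"dx":0.12,"dy":0.48,"dz":0,"wx":0,"wy":0,"wz":0,"fingers":0},{"dx":0.12,"dy":0.48,"dz":0,"wx":0,"wy":0,"wz":0,"fingers":0},{"dx":0.12,"dy":0.48,"dz":0,"wx":0,"wy":0,"wz":0,"fingers":0},{"dx":0.12,"dy":0.48,"dz":0,"wx":0,"wy":0,"wz":0,"fingers":0},{"dx":0.12,"dy":0.48,"dz":0,"wx":0,"wy":0,"wz":0,"fingers":0},{"dx":0.12,"dy":0.48,"dz":0,"wx":0,"wy":0,"wz":0,"fingers":0},{"dx":0.12,"dy":0.48,"dz":0,"wx":0,"wy":0,"wz":0,"fingers":0},{"dx":0.12,"dy":0.48,"dz":0,"wx":0,"wy":0,"wz":0,"fingers":0}]' 15
python3 -m jog '[{"dx":0.12,"dy":0.48,"dz":0,"wx":0,"wy":0,"wz":0,"fingers":0},{"dx":0.12,"dy":0.48,"dz":0,"wx":0,"wy":0,"wz":0,"fingers":0},{"dx":0.12,"dy":0.48,"dz":0,"wx":0,"wy":0,"wz":0,"fingers":0},{"dx":0.12,"dy":0.48,"dz":0,"wx":0,"wy":0,"wz":0,"fingers":0},{"dx":0.12,"dy":0.48,"dz":0,"wx":0,"wy":0,"wz":0,"fingers":0},{"dx":0.14,"dy":0.4,"dz":0,"wx":0,"wy":0,"wz":0,"fingers":0},{"dx":0,"dy":0,"dz":-0.3,"wx":0,"wy":0,"wz":0,"fingers":0},{"dx":0,"dy":0,"dz":-0.3,"wx":0,"wy":0,"wz":0,"fingers":0},{"dx":0,"dy":0,"dz":0,"wx":0,"wy":0,"wz":0,"fingers":0},{"dx":0,"dy":0,"dz":0,"wx":0,"wy":0,"wz":0,"fingers":0}]' 15
```

```text
time_s: 20.5
eef_pos: [0.5301, -0.0039, 0.081]
tool_rot: [-0.001, 0.628, 0.778, -0.0]
ft_force: [0.6, -0.9, -0.7]
width: 0.0174
finger_force: 15.0
time_s: 21.33
eef_pos: [0.5845, 0.2039, 0.0351]
tool_rot: [-0.001, 0.628, 0.778, -0.002]
ft_force: [0.2, 0.6, -0.1]
width: 0.0176
finger_force: 15.0
```

```bash
python3 -m jog '[{"dx":0.07,"dy":0.03,"dz":-0.15,"wx":0,"wy":0,"wz":0,"fingers":0},{"dx":0,"dy":0,"dz":-0.25,"wx":0,"wy":0,"wz":0,"fingers":0},{"dx":0,"dy":0,"dz":-0.15,"wx":0,"wy":0,"wz":0,"fingers":0},{"dx":0,"dy":0,"dz":-0.06,"wx":0,"wy":0,"wz":0,"fingers":0},{"dx":0,"dy":0,"dz":0,"wx":0,"wy":0,"wz":0,"fingers":0},{"dx":0,"dy":0,"dz":0,"wx":0,"wy":0,"wz":0,"fingers":0.4},{"dx":0,"dy":0,"dz":0,"wx":0,"wy":0,"wz":0,"fingers":0.4},{"dx":0,"dy":0,"dz":0,"wx":0,"wy":0,"wz":0,"fingers":0.4},{"dx":0,"dy":0,"dz":0,"wx":0,"wy":0,"wz":0,"fingers":0.4},{"dx":0,"dy":0,"dz":0,"wx":0,"wy":0,"wz":0,"fingers":0.4}]' 15
```

```text
time_s: 22.17
eef_pos: [0.5916, 0.2066, -0.0084]
tool_rot: [0.0, 0.628, 0.778, 0.0]
ft_force: [0.1, 0.3, 0.2]
width: 0.0365
finger_force: 0.0
```

```bash
python3 -m jog '[{"dx":0,"dy":0,"dz":0.3,"wx":0,"wy":0,"wz":0,"fingers":0.4},{"dx":0,"dy":0,"dz":0.45,"wx":0,"wy":0,"wz":0,"fingers":0.4},{"dx":0,"dy":0,"dz":0.45,"wx":0,"wy":0,"wz":1,"fingers":0.5},{"dx":-0.17,"dy":-0.46,"dz":0,"wx":0,"wy":0,"wz":1,"fingers":0.5},{"dx":-0.17,"dy":-0.46,"dz":0,"wx":0,"wy":0,"wz":1,"fingers":0.5},{"dx":-0.17,"dy":-0.46,"dz":0,"wx":0,"wy":0,"wz":1,"fingers":0.5},{"dx":-0.17,"dy":-0.46,"dz":0,"wx":0,"wy":0,"wz":1,"fingers":0.5},{"dx":-0.17,"dy":-0.46,"dz":0,"wx":0,"wy":0,"wz":1,"fingers":0.5},{"dx":-0.17,"dy":-0.46,"dz":0,"wx":0,"wy":0,"wz":1,"fingers":0.5},{"dx":-0.17,"dy":-0.46,"dz":0,"wx":0,"wy":0,"wz":1,"fingers":0.5}]' 15
python3 -m jog '[{"dx":-0.18,"dy":-0.46,"dz":0,"wx":0,"wy":0,"wz":1,"fingers":0.5},{"dx":-0.18,"dy":-0.46,"dz":0,"wx":0,"wy":0,"wz":1,"fingers":0.5},{"dx":-0.18,"dy":-0.46,"dz":0,"wx":0,"wy":0,"wz":1,"fingers":0.5},{"dx":-0.18,"dy":-0.46,"dz":0,"wx":0,"wy":0,"wz":1,"fingers":0.5},{"dx":-0.18,"dy":-0.46,"dz":0,"wx":0,"wy":0,"wz":1,"fingers":0.5},{"dx":0,"dy":0,"dz":-0.2,"wx":0,"wy":0,"wz":1,"fingers":0.5},{"dx":0,"dy":0,"dz":-0.3,"wx":0,"wy":0,"wz":1,"fingers":0.5},{"dx":0,"dy":0,"dz":0,"wx":0,"wy":0,"wz":1,"fingers":0.5},{"dx":0,"dy":0,"dz":0,"wx":0,"wy":0,"wz":1,"fingers":0.5},{"dx":0,"dy":0,"dz":0,"wx":0,"wy":0,"wz":0.3,"fingers":0.5}]' 15
python3 - <<'E'
from h import *
im=snapshot("scene")
a=cv2.resize(im[170:250,130:264,::-1],None,fx=5,fy=5,interpolation=cv2.INTER_CUBIC);b=cv2.resize(im[215:255,250:350,::-1],None,fx=5,fy=5,interpolation=cv2.INTER_CUBIC)
o=np.zeros((600,670,3),np.uint8);o[:400]=a;o[400:,:500]=b;cv2.imwrite("pics/k.png",o)
E
```

```text
time_s: 23.0
eef_pos: [0.5013, -0.0364, 0.0814]
tool_rot: [0.0, 0.322, 0.947, 0.0]
ft_force: [0.5, -0.6, 0.4]
width: 0.0459
finger_force: 0.0
time_s: 23.83
eef_pos: [0.4344, -0.2077, 0.0434]
tool_rot: [-0.0, -0.077, 0.997, 0.0]
ft_force: [-0.6, 0.2, 0.3]
width: 0.0457
finger_force: 0.0
```

View pics/k.png

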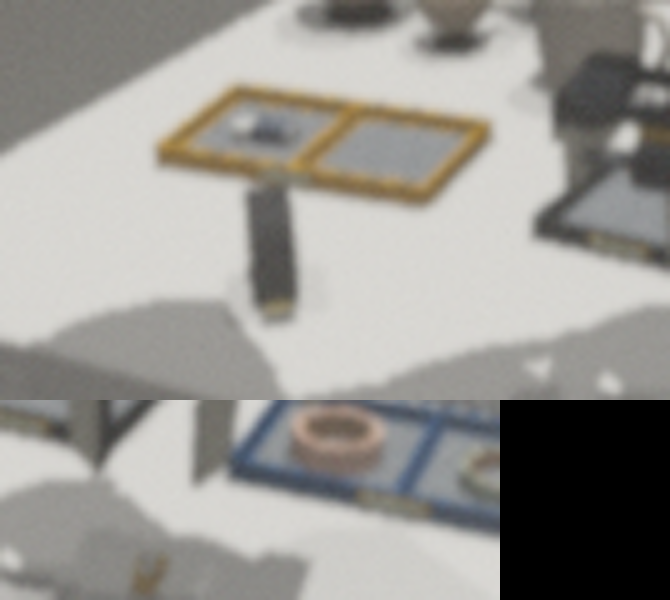

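The eraser is in the left ochre compartment at (265,127) and both rolls are in the blue tray. The fingers straddle the sharpener, which is at (150,572) in the lower panel. Descending to grip it.

```bash
python3 -m jog '[{"dx":-0.01,"dy":0,"dz":-0.3,"wx":0,"wy":0,"wz":0,"fingers":0.5},{"dx":0,"dy":0,"dz":-0.3,"wx":0,"wy":0,"wz":0,"fingers":0.5},{"dx":0,"dy":0,"dz":-0.13,"wx":0,"wy":0,"wz":0,"fingers":0.5},{"dx":0,"dy":0,"dz":-0.05,"wx":0,"wy":0,"wz":0,"fingers":0.5},{"dx":0,"dy":0,"dz":0,"wx":0,"wy":0,"wz":0,"fingers":0},{"dx":0,"dy":0,"dz":0,"wx":0,"wy":0,"wz":0,"fingers":0},{"dx":0,"dy":0,"dz":0,"wx":0,"wy":0,"wz":0,"fingers":0},{"dx":0,"dy":0,"dz":0,"wx":0,"wy":0,"wz":0,"fingers":0},{"dx":0,"dy":0,"dz":0,"wx":0,"wy":0,"wz":0,"fingers":0},{"dx":0,"dy":0,"dz":0,"wx":0,"wy":0,"wz":0,"fingers":0}]' 15
python3 -m jog '[{"dx":0,"dy":0,"dz":0,"wx":0,"wy":0,"wz":0,"fingers":0},{"dx":0,"dy":0,"dz":0,"wx":0,"wy":0,"wz":0,"fingers":0},{"dx":0,"dy":0,"dz":0,"wx":0,"wy":0,"wz":0,"fingers":0},{"dx":0,"dy":0,"dz":0,"wx":0,"wy":0,"wz":0,"fingers":0},{"dx":0,"dy":0,"dz":0.1,"wx":0,"wy":0,"wz":0,"fingers":0},{"dx":0,"dy":0,"dz":0.2,"wx":0,"wy":0,"wz":0,"fingers":0},{"dx":0,"dy":0,"dz":0.4,"wx":0,"wy":0,"wz":0,"fingers":0},{"dx":0,"dy":0,"dz":0.4,"wx":0,"wy":0,"wz":0,"fingers":0},{"dx":0,"dy":0,"dz":0.2,"wx":0,"wy":0,"wz":0,"fingers":0},{"dx":0,"dy":0,"dz":0,"wx":0,"wy":0,"wz":0,"fingers":0}]' 15
```

```text
time_s: 24.72
eef_pos: [0.4342, -0.2078, -0.0144]
tool_rot: [0.0, -0.075, 0.997, -0.0]
ft_force: [-0.0, -0.9, 3.7]
width: 0.0144
finger_force: 15.0
time_s: 25.55
eef_pos: [0.4357, -0.2087, 0.0861]
tool_rot: [0.003, -0.075, 0.997, -0.002]
ft_force: [1.0, 0.4, -0.3]
width: 0.0141
finger_force: 15.0
```

```bash
python3 -m jog '[{"dx":0.22,"dy":0.43,"dz":0,"wx":0,"wy":0,"wz":0,"fingers":0},{"dx":0.22,"dy":0.43,"dz":0,"wx":0,"wy":0,"wz":0,"fingers":0},{"dx":0.22,"dy":0.43,"dz":0,"wx":0,"wy":0,"wz":0,"fingers":0},{"dx":0.22,"dy":0.43,"dz":0,"wx":0,"wy":0,"wz":0,"fingers":0},{"dx":0.22,"dy":0.43,"dz":0,"wx":0,"wy":0,"wz":0,"fingers":0},{"dx":0.22,"dy":0.43,"dz":0,"wx":0,"wy":0,"wz":0,"fingers":0},{"dx":0.22,"dy":0.43,"dz":0,"wx":0,"wy":0,"wz":0,"fingers":0},{"dx":0.22,"dy":0.43,"dz":0,"wx":0,"wy":0,"wz":0,"fingers":0},{"dx":0.22,"dy":0.43,"dz":0,"wx":0,"wy":0,"wz":0,"fingers":0},{"dx":0.22,"dy":0.42,"dz":0,"wx":0,"wy":0,"wz":0,"fingers":0}]' 15
python3 -m jog '[{"dx":0,"dy":0,"dz":-0.3,"wx":0,"wy":0,"wz":0,"fingers":0},{"dx":0,"dy":0,"dz":-0.3,"wx":0,"wy":0,"wz":0,"fingers":0},{"dx":0,"dy":0,"dz":0,"wx":0,"wy":0,"wz":0,"fingers":0},{"dx":0,"dy":0,"dz":0,"wx":0,"wy":0,"wz":0,"fingers":0},{"dx":0,"dy":0,"dz":0,"wx":0,"wy":0,"wz":0,"fingers":0},{"dx":0,"dy":0,"dz":0,"wx":0,"wy":0,"wz":0,"fingers":0},{"dx":0,"dy":0,"dz":0,"wx":0,"wy":0,"wz":0,"fingers":0},{"dx":0,"dy":0,"dz":0,"wx":0,"wy":0,"wz":0,"fingers":0},{"dx":0,"dy":0,"dz":0,"wx":0,"wy":0,"wz":0,"fingers":0},{"dx":0,"dy":0,"dz":0,"wx":0,"wy":0,"wz":0,"fingers":0}]' 15
```

```text
time_s: 26.38
eef_pos: [0.5985, 0.1161, 0.0813]
tool_rot: [-0.001, -0.075, 0.997, 0.0]
ft_force: [1.0, 0.1, -0.0]
width: 0.0138
finger_force: 15.0
time_s: 27.22
eef_pos: [0.599, 0.1141, 0.038]
tool_rot: [0.0, -0.075, 0.997, 0.0]
ft_force: [-0.1, 0.5, -0.7]
width: 0.0138
finger_force: 15.0
```

```bash
python3 -m jog '[{"dx":0,"dy":-0.03,"dz":-0.2,"wx":0,"wy":0,"wz":0,"fingers":0},{"dx":0,"dy":0,"dz":-0.25,"wx":0,"wy":0,"wz":0,"fingers":0},{"dx":0,"dy":0,"dz":-0.13,"wx":0,"wy":0,"wz":0,"fingers":0},{"dx":0,"dy":0,"dz":-0.05,"wx":0,"wy":0,"wz":0,"fingers":0},{"dx":0,"dy":0,"dz":0,"wx":0,"wy":0,"wz":0,"fingers":0},{"dx":0,"dy":0,"dz":0,"wx":0,"wy":0,"wz":0,"fingers":0.35},{"dx":0,"dy":0,"dz":0,"wx":0,"wy":0,"wz":0,"fingers":0.35},{"dx":0,"dy":0,"dz":0,"wx":0,"wy":0,"wz":0,"fingers":0.35},{"dx":0,"dy":0,"dz":0,"wx":0,"wy":0,"wz":0,"fingers":0.35},{"dx":0,"dy":0,"dz":0,"wx":0,"wy":0,"wz":0,"fingers":0.35}]' 15
```

```text
time_s: 28.05
eef_pos: [0.599, 0.112, -0.0095]
tool_rot: [0.0, -0.075, 0.997, 0.0]
ft_force: [0.7, -0.8, -0.1]
width: 0.0319
finger_force: 0.0
```

```bash
python3 -m jog '[{"dx":0,"dy":0,"dz":0.3,"wx":0,"wy":0,"wz":0,"fingers":0.35},{"dx":0,"dy":0,"dz":0.45,"wx":0,"wy":0,"wz":0,"fingers":0.6},{"dx":0,"dy":0,"dz":0.45,"wx":0,"wy":0,"wz":0.2,"fingers":0.75},{"dx":-0.36,"dy":-0.06,"dz":0.1,"wx":0,"wy":0,"wz":1,"fingers":0.75},{"dx":-0.36,"dy":-0.06,"dz":0,"wx":0,"wy":0,"wz":1,"fingers":0.75},{"dx":-0.36,"dy":-0.06,"dz":0,"wx":0,"wy":0,"wz":1,"fingers":0.75},{"dx":-0.36,"dy":-0.06,"dz":0,"wx":0,"wy":0,"wz":1,"fingers":0.75},{"dx":-0.36,"dy":-0.06,"dz":0,"wx":0,"wy":0,"wz":1,"fingers":0.75},{"dx":-0.36,"dy":-0.06,"dz":0,"wx":0,"wy":0,"wz":1,"fingers":0.75},{"dx":0,"dy":0,"dz":0,"wx":0,"wy":0,"wz":0,"fingers":0.75}]' 15
python3 - <<'E'
from h import *
im=snapshot("scene");cv2.imwrite("pics/m.png",cv2.resize(im[150:250,130:263,::-1],None,fx=6,fy=6,interpolation=cv2.INTER_CUBIC))
E
```

```text
time_s: 28.88
eef_pos: [0.4313, 0.0847, 0.0874]
tool_rot: [-0.003, -0.341, 0.94, 0.001]
ft_force: [-0.5, 0.2, -0.3]
width: 0.0688
finger_force: 0.0
```

View pics/m.png

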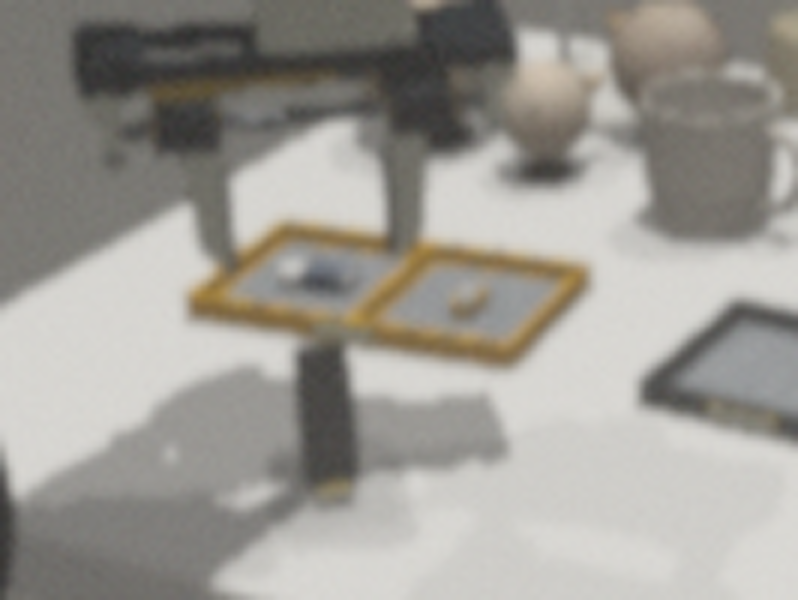

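The sharpener is in the right ochre compartment at (468,300). The fingers are centred over the tape measure at (325,350–480). Descending and gripping it.

```bash
python3 -m jog '[{"dx":0.02,"dy":0,"dz":-0.25,"wx":0,"wy":0,"wz":0,"fingers":0.75},{"dx":0,"dy":0,"dz":-0.3,"wx":0,"wy":0,"wz":0,"fingers":0.75},{"dx":0,"dy":0,"dz":-0.3,"wx":0,"wy":0,"wz":0,"fingers":0.75},{"dx":0,"dy":0,"dz":-0.2,"wx":0,"wy":0,"wz":0,"fingers":0.75},{"dx":0,"dy":0,"dz":-0.1,"wx":0,"wy":0,"wz":0,"fingers":0.75},{"dx":0,"dy":0,"dz":0,"wx":0,"wy":0,"wz":0,"fingers":0.1},{"dx":0,"dy":0,"dz":0,"wx":0,"wy":0,"wz":0,"fingers":0.1},{"dx":0,"dy":0,"dz":0,"wx":0,"wy":0,"wz":0,"fingers":0.1},{"dx":0,"dy":0,"dz":0,"wx":0,"wy":0,"wz":0,"fingers":0.1},{"dx":0,"dy":0,"dz":0,"wx":0,"wy":0,"wz":0,"fingers":0.1}]' 25
python3 -m jog '[{"dx":0,"dy":0,"dz":0,"wx":0,"wy":0,"wz":0,"fingers":0.1},{"dx":0,"dy":0,"dz":0,"wx":0,"wy":0,"wz":0,"fingers":0.1},{"dx":0,"dy":0,"dz":0,"wx":0,"wy":0,"wz":0,"fingers":0.1},{"dx":0,"dy":0,"dz":0,"wx":0,"wy":0,"wz":0,"fingers":0.1},{"dx":0,"dy":0,"dz":0,"wx":0,"wy":0,"wz":0,"fingers":0.1},{"dx":0,"dy":0,"dz":0,"wx":0,"wy":0,"wz":0,"fingers":0.1},{"dx":0,"dy":0,"dz":0,"wx":0,"wy":0,"wz":0,"fingers":0.1},{"dx":0,"dy":0,"dz":0,"wx":0,"wy":0,"wz":0,"fingers":0.1},{"dx":0,"dy":0,"dz":0,"wx":0,"wy":0,"wz":0,"fingers":0.1},{"dx":0,"dy":0,"dz":0,"wx":0,"wy":0,"wz":0,"fingers":0.1}]' 25
```

```text
time_s: 29.77
eef_pos: [0.4391, 0.085, 0.0023]
tool_rot: [0.001, -0.339, 0.941, -0.0]
ft_force: [-0.1, 0.4, 0.1]
width: 0.0395
finger_force: 0.0
time_s: 30.6
eef_pos: [0.4383, 0.0851, 0.0018]
tool_rot: [0.0, -0.339, 0.941, 0.0]
ft_force: [-2.3, 1.3, 6.2]
width: 0.0257
finger_force: 25.0
```

```bash
python3 -m jog '[{"dx":0,"dy":0,"dz":0.1,"wx":0,"wy":0,"wz":0,"fingers":0.1},{"dx":0,"dy":0,"dz":0.3,"wx":0,"wy":0,"wz":0,"fingers":0.1},{"dx":0,"dy":0,"dz":0.4,"wx":0,"wy":0,"wz":0,"fingers":0.1},{"dx":0.14,"dy":-0.13,"dz":0.05,"wx":0,"wy":0,"wz":0,"fingers":0.1},{"dx":0.28,"dy":-0.26,"dz":0,"wx":0,"wy":0,"wz":0,"fingers":0.1},{"dx":0.28,"dy":-0.26,"dz":0,"wx":0,"wy":0,"wz":0,"fingers":0.1},{"dx":0.28,"dy":-0.26,"dz":0,"wx":0,"wy":0,"wz":0,"fingers":0.1},{"dx":0.28,"dy":-0.26,"dz":0,"wx":0,"wy":0,"wz":0,"fingers":0.1},{"dx":0.28,"dy":-0.26,"dz":0,"wx":0,"wy":0,"wz":0,"fingers":0.1},{"dx":0.28,"dy":-0.26,"dz":0,"wx":0,"wy":0,"wz":0,"fingers":0.1}]' 25
python3 -m jog '[{"dx":0.28,"dy":-0.26,"dz":0,"wx":0,"wy":0,"wz":0,"fingers":0.1},{"dx":0.14,"dy":-0.13,"dz":0,"wx":0,"wy":0,"wz":0,"fingers":0.1},{"dx":0,"dy":0,"dz":-0.2,"wx":0,"wy":0,"wz":0,"fingers":0.1},{"dx":0,"dy":0,"dz":-0.1,"wx":0,"wy":0,"wz":0,"fingers":0.1},{"dx":0,"dy":0,"dz":0,"wx":0,"wy":0,"wz":0,"fingers":0.1},{"dx":0,"dy":0,"dz":0,"wx":0,"wy":0,"wz":0,"fingers":0.1},{"dx":0,"dy":0,"dz":0,"wx":0,"wy":0,"wz":0,"fingers":0.1},{"dx":0,"dy":0,"dz":0,"wx":0,"wy":0,"wz":0,"fingers":0.1},{"dx":0,"dy":0,"dz":0,"wx":0,"wy":0,"wz":0,"fingers":0.1},{"dx":0,"dy":0,"dz":0,"wx":0,"wy":0,"wz":0,"fingers":0.1}]' 25
python3 - <<'E'
from h import *
im=snapshot("scene");cv2.imwrite("pics/n.png",cv2.resize(im[150:250,200:333,::-1],None,fx=6,fy=6,interpolation=cv2.INTER_CUBIC))
E
```

```text
time_s: 31.43
eef_pos: [0.5755, -0.043, 0.0653]
tool_rot: [-0.0, -0.339, 0.941, 0.0]
ft_force: [0.8, 0.8, -1.7]
width: 0.0258
finger_force: 25.0
time_s: 32.27
eef_pos: [0.6065, -0.0708, 0.0433]
tool_rot: [0.0, -0.339, 0.941, -0.0]
ft_force: [0.9, 0.0, -2.3]
width: 0.0261
finger_force: 25.0
```

View pics/n.png

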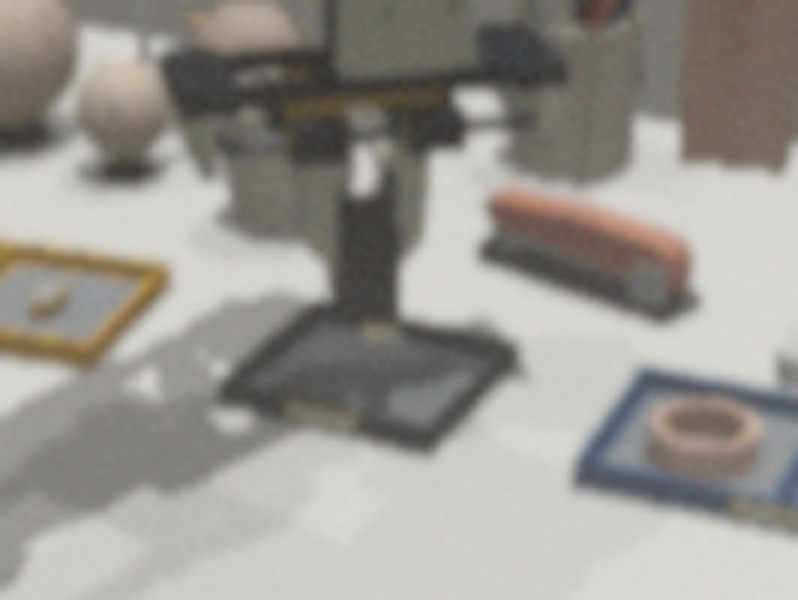

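The tape measure is held upright at (370,260), over the dark tray at (370,375). Lowering and releasing it.

```bash
python3 -m jog '[{"dx":-0.03,"dy":-0.02,"dz":-0.15,"wx":0,"wy":0,"wz":0,"fingers":0.1},{"dx":0,"dy":0,"dz":-0.2,"wx":0,"wy":0,"wz":0,"fingers":0.1},{"dx":0,"dy":0,"dz":-0.1,"wx":0,"wy":0,"wz":0,"fingers":0.1},{"dx":0,"dy":0,"dz":-0.03,"wx":0,"wy":0,"wz":0,"fingers":0.1},{"dx":0,"dy":0,"dz":0,"wx":0,"wy":0,"wz":0,"fingers":0.1},{"dx":0,"dy":0,"dz":-0.01,"wx":0,"wy":0,"wz":0,"fingers":0.1},{"dx":0,"dy":0,"dz":0,"wx":0,"wy":0,"wz":0,"fingers":0.1},{"dx":0,"dy":0,"dz":0,"wx":0,"wy":0,"wz":0,"fingers":0.1},{"dx":0,"dy":0,"dz":0,"wx":0,"wy":0,"wz":0,"fingers":0.1},{"dx":0,"dy":0,"dz":0,"wx":0,"wy":0,"wz":0,"fingers":0.1}]' 25
```

```text
time_s: 33.15
eef_pos: [0.6042, -0.0725, 0.0062]
tool_rot: [0.0, -0.339, 0.941, -0.0]
ft_force: [-0.3, -0.1, -2.5]
width: 0.0256
finger_force: 25.0
```

```bash
python3 -m jog '[{"dx":0,"dy":0,"dz":-0.01,"wx":0,"wy":0,"wz":0,"fingers":0.1},{"dx":0,"dy":0,"dz":0,"wx":0,"wy":0,"wz":0,"fingers":0.1},{"dx":0,"dy":0,"dz":0,"wx":0,"wy":0,"wz":0,"fingers":0.5},{"dx":0,"dy":0,"dz":0,"wx":0,"wy":0,"wz":0,"fingers":0.5},{"dx":0,"dy":0,"dz":0,"wx":0,"wy":0,"wz":0,"fingers":0.5},{"dx":0,"dy":0,"dz":0,"wx":0,"wy":0,"wz":0,"fingers":0.5},{"dx":0,"dy":0,"dz":0,"wx":0,"wy":0,"wz":0,"fingers":0.5},{"dx":0,"dy":0,"dz":0,"wx":0,"wy":0,"wz":0,"fingers":0.5},{"dx":0,"dy":0,"dz":0.1,"wx":0,"wy":0,"wz":0,"fingers":0.5},{"dx":0,"dy":0,"dz":0.2,"wx":0,"wy":0,"wz":0,"fingers":0.5}]' 25
python3 -m jog '[{"dx":0,"dy":0,"dz":0.3,"wx":0,"wy":0,"wz":0,"fingers":0.5},{"dx":0,"dy":0,"dz":0.4,"wx":0,"wy":0,"wz":0,"fingers":0.5},{"dx":0,"dy":0,"dz":0.4,"wx":0,"wy":0,"wz":0,"fingers":0.5},{"dx":0,"dy":0,"dz":0.4,"wx":0,"wy":0,"wz":0,"fingers":0.5},{"dx":-0.4,"dy":-0.2,"dz":0,"wx":0,"wy":0,"wz":0,"fingers":0.5},{"dx":-0.4,"dy":-0.2,"dz":0,"wx":0,"wy":0,"wz":0,"fingers":0.5},{"dx":-0.4,"dy":-0.2,"dz":0,"wx":0,"wy":0,"wz":0,"fingers":0.5},{"dx":-0.4,"dy":-0.2,"dz":0,"wx":0,"wy":0,"wz":0,"fingers":0.5},{"dx":-0.4,"dy":-0.2,"dz":0,"wx":0,"wy":0,"wz":0,"fingers":0.5},{"dx":0,"dy":0,"dz":0,"wx":0,"wy":0,"wz":0,"fingers":0.5}]'
python3 -m jog '[{"dx":0,"dy":-0.4,"dz":0,"wx":0,"wy":0,"wz":0,"fingers":0.5},{"dx":0,"dy":-0.4,"dz":0,"wx":0,"wy":0,"wz":0,"fingers":0.5},{"dx":0,"dy":-0.4,"dz":0,"wx":0,"wy":0,"wz":0,"fingers":0.5},{"dx":0,"dy":-0.4,"dz":0,"wx":0,"wy":0,"wz":0,"fingers":0.5},{"dx":0,"dy":-0.4,"dz":0,"wx":0,"wy":0,"wz":0,"fingers":0.5},{"dx":0,"dy":0,"dz":0,"wx":0,"wy":0,"wz":0,"fingers":0.5},{"dx":0,"dy":0,"dz":0,"wx":0,"wy":0,"wz":0,"fingers":0.5},{"dx":0,"dy":0,"dz":0,"wx":0,"wy":0,"wz":0,"fingers":0.5},{"dx":0,"dy":0,"dz":0,"wx":0,"wy":0,"wz":0,"fingers":0.5},{"dx":0,"dy":0,"dz":0,"wx":0,"wy":0,"wz":0,"fingers":0.5}]'
python3 - <<'E'
from h import *
a=snapshot("top");b=snapshot("scene")
x=cv2.resize(a[130:230,150:360,::-1],(798,380));y=cv2.resize(b[140:250,130:400,::-1],(540,220))
o=np.zeros((600,798,3),np.uint8);o[:380]=x;o[380:,:540]=y;cv2.imwrite("pics/z.png",cv2.convertScaleAbs(o,alpha=1.4))
E
```

```text
time_s: 33.98
eef_pos: [0.6027, -0.0722, 0.0266]
tool_rot: [-0.002, -0.339, 0.941, 0.001]
ft_force: [-1.1, -0.3, 1.3]
width: 0.0455
finger_force: 0.0
time_s: 34.82
eef_pos: [0.4495, -0.1487, 0.1407]
tool_rot: [-0.001, -0.338, 0.941, 0.001]
ft_force: [0.6, 0.3, -0.1]
width: 0.0461
finger_force: 0.0
time_s: 35.65
eef_pos: [0.4543, -0.2963, 0.1405]
tool_rot: [0.0, -0.34, 0.941, 0.0]
ft_force: [0.1, -0.2, 0.1]
width: 0.0456
finger_force: 0.0
```

View pics/z.png

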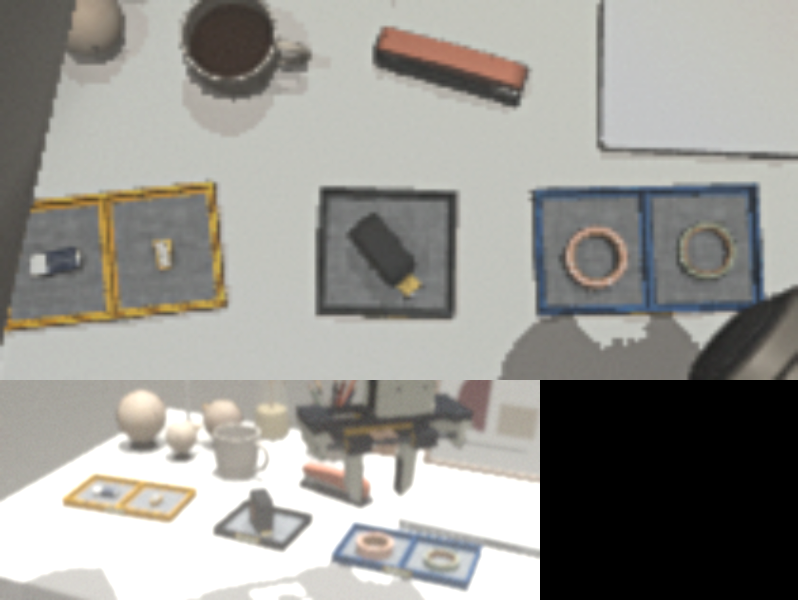

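All five lie inside their compartments: eraser (55,262), sharpener (162,253), the upright tape measure (383,255), pink (596,256) and green (706,250). The mug and stapler haven't been moved. Signing off.

```bash
python3 -c "from plant import order; print(order.sign_off())"
```

```text
the job is handed in; nothing more can be done
None
```

I handed the job in at about 36 s: in the final pictures both tape rolls, the eraser and the sharpener lie flat in separate compartments of their trays, the tape measure stands upright in the dark tray, and the mug and stapler are where they were.

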